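# Clear the gel casting stand and hold the tray sealed

## Robot

A 6-joint arm with a two-finger parallel gripper is mounted at the origin on the work surface. World frame = base frame: x ahead of the robot, y to its left, z up, the work surface at z = 0. Lengths are in m, angles in rad, forces in N, time in s.
With the tool pointing down it reaches from about 0.375 to 0.975 m from the base axis. Payload 3.8 kg.
Tool frame: the origin (TCP) lies at the very end of the fingers, on their centre line; the grasp point (between the pads) lies behind it (bot.tcp_to_grasp is the y of the grasp point in the tool frame, in m); y points along the fingers, z is the direction in which the jaws open and shut, and the axes are right-handed (so a half turn about y gives the same grasp; the last joint's range is limited). The gripper opens to 85 mm and grips with 20 to 120 N. Pads are 22 mm wide; open, the fingers measure 114 mm over their backs; the gripper's body (76 mm by 85 mm) begins 54 mm behind the grasp point. The pads swing forward as they close: fully open they stand 13 mm farther back than shut.
Start: joints at [-1.324, 0.264, 1.604, -0, 1.274, -0.037], TCP at [0.189, -0.648, 0.209] pointing down, gripper open.
Joint ranges: [-2.63, 2.63], [-0.94, 2.18], [0.31, 2.57], [-1.31, 4.45], [0, 2.66], [-2.55, 2.55]. Speed limits (rad/s): [2.57, 2.57, 3.14, 3.14, 3.14, 3.14].

## Interface

Orientations are given as a rotation vector (axis times angle).
In Python, from workcell import bot, optics, workorder gives the robot as it stands.
- The arm moves only by the shell command python3 -m handwheel 'ROWS' [FORCE]. ROWS is JSON, a list of rows, each a list of 7 numbers: the shift along the tool's x, y, z in m, then the turn, a rotation vector about the tool's x, y, z in rad, then the opening, from 0 (shut) to 1 (fully open). A call has 1 to 8 rows; each row shifts and turns the commanded pose from where the row before left it, along the tool's axes as they then stand; what a row does not reach is not made up. A row lasts 1/8 s, in which the tool goes at most 62.5 mm and 10.7 degrees, less where a joint would pass 70% of its speed; a pose out of reach is approached as far as the arm can. A call with a gripper value outside its range is refused whole. The fingers move at their own pace and stop on an object; FORCE is the grip in N (left out, the last holds). Time passes only in rows, so rows that do not move let the fingers close. It gives the time, the measured TCP pose, the force and the opening at its end, in the units of the state.
- bot.read_state(): the state, without advancing time (a new reading comes with each control period).
- optics.read_camera(name): name is "scene" or "top" or "wrist"; returns a dict with "image" (480x640x3 uint8, red, green, blue), "z_map" (480x640 float32, m along the optical axis (not along the pixel's ray), 0 where there is no reading), "mtx" (3x3 intrinsics, pixels), "dist" ([k1, k2, p1, p2, k3] as OpenCV has them; the pictures are not rectified), "world_from_camera" (4x4, takes a point from camera to world coordinates); the wrist camera has in their place "hand_eye" (4x4, takes a point from camera to tool coordinates, whose origin is the TCP and whose axes are the tool frame's). Camera axes: x right, y down, z forward; pixel columns grow to the right and rows downward; lengths in m; the calibration is good to about 2 mm. A picture is of the moment at which its call begins: read the wrist's pose just before it.
- workorder.finish_job(): hands the job in, once; it reports no verdict.
The state is a dict: "time": time; "q": joint angles; "joint_vel": joint speeds; "joint_torque": joint torques, N m; "tool_pos": TCP position; "tcp_rot": TCP orientation; "wrist_force": force on the tool from outside, world axes, zero at the start; "torque": the same for the moment, N m; "width": opening from 0.0 (shut) to 1.0 (fully open).
Only numpy, scipy, OpenCV 4.12 (cv2) and the standard library are available. Lean on these libraries where they do the work, as an engineer would, in place of code of your own. Each camera call takes 0.05 s, during which the arm holds its last target.

## Task

Clear the gel casting stand: take the gel scoop that was left lying on it and hang it by the eye in its handle on the hook of the retort stand. Then set the blue gel tray flat on the casting stand's bed with one open end square to the red gasket and centred on it, and with one diagonal push press it firmly, but without forcing it, down on the bed and against the gasket together so that the gasket is squeezed by about 2 to 3 mm. Finish while still holding that push, so that a colleague can drop the gate in, and leave the other things on the bench alone.

Things in the scene. Friction and masses are not known exactly. Their poses are not given: they have to be found in the camera images.
- scoop_grip (a point): middle of the gel scoop's straight white handle (16 mm wide, 8 mm thick), where to grip it from above, across its width; 25 mm of free handle behind it, 29 mm ahead. At the start the scoop lies flat on the bed, this point 18 mm above the bed and beside its left edge. x points along the handle to the eye, z up. Scoop about 70 g, centre of mass about 50 mm behind this point
- scoop_eye (a point): centre of the eye at the end of the scoop's handle: a 24 mm round hole, axis z, through a flat end 36 x 36 x 8 mm. It lies 47 mm from scoop_grip along x, at the same height. x points away from the blade
- scoop: the gel scoop, 188 mm long: green blade 85 x 70 mm with 12 mm high lips, raised white handle with an eye. Origin on the blade's underside at its rear edge, 38 mm behind and 18 mm below scoop_grip; axes as there. The blade reaches 85 mm in -x from here
- hook_tip (a point): top of the upturned end of the brass J-hook on the retort stand (fixed), 276 mm above the table. Round wire 6 mm thick; the upturned end is vertical, 41 mm above the level bottom of the hook. x points from here along the hook to the upright rod, 85 mm away; the rod (10 mm) reaches 300 mm above the table
- hook_seat (a point): where a hung eye rests: the level bottom of the hook, 238 mm above the table, 16 mm along x and 38 mm below hook_tip; the bottom runs level from the upturned end to 34 mm along x, then the wire slopes up 30 mm to the boss head on the rod. x as for hook_tip
- stand: the retort stand, fixed: grey foot plate 160 x 100 x 12 mm, steel rod, boss head, hook. Origin on the table straight below the hook's upturned end; x points to the rod, the plate reaches from -35 to +125 mm along x. It may stand on the left or on the right
- tray_mid (a point): centre of the blue gel tray, half-way up (14 mm above its underside): a channel 100 mm long (x) x 60 mm wide (y) x 28 mm high, with 5 mm floor and side walls, open at both ends and on top; both ends are alike. About 80 g. It starts on the table on the other side from the retort stand. Grip it from above across its 60 mm width, over the side walls
- tray: the blue gel tray itself; origin in the middle of its underside, axes as for tray_mid, z up out of its open top
- bed: flat grey bed of the casting stand (fixed), 26 mm above the table. Origin on its surface at the foot of the middle of the gasket's face; x points level into the gasket, y left along it, z up. The bed is 110 mm wide and reaches 150 mm in -x, where it is open; the end wall stands 6 mm behind the gasket's face and is 26 mm high
- gasket: the red rubber gasket on the casting stand's end wall: 84 mm wide, its face upright, from 1.5 mm to 29.5 mm above the bed. Origin at the foot of its face, axes as for bed, before it is squeezed. It yields straight back, about 3 N for each mm, at most 4 mm; squeezed 2 mm or more it seals. A tray pressed down also drags on the bed as it slides in
- comb_mid (a point): white well comb lying flat, 45 x 74 x 8 mm; the point is its centre; not part of the job
- gate_mid (a point): loose grey end gate of the casting stand with a red strip, 20 x 100 x 24 mm, two black pins on top (to 33 mm); the point is its centre; not part of the job
- tube_rack: blue tube rack, 85 x 180 mm, 115 mm high with its capped tubes; origin in the middle of its underside; not part of the job
- media_bottle: glass bottle with an orange cap, 70 mm across, about 150 mm high; origin in the middle of its underside; not part of the job
- wash_bottle: white wash bottle with red cap and thin spout, 66 mm across, 190 mm high; origin in the middle of its underside; not part of the job
- beaker: clear beaker, 68 mm across, 90 mm high; origin in the middle of its underside; not part of the job

How it is judged:
By the outcome, as a careful person would: the job done as asked, in the order asked, and still so for the second after the job is handed in, while the arm keeps its last pose, push and grip.
It also fails if it takes over 72 s, if anything falls off the work surface, if the arm or the gripper's body presses on something with over 40 N, if the wrist force passes 120 N, or if a joint passes its speed limit or range.

## Working session

There is one attempt and no reset: what is moved stays moved. The work goes in short steps, Python scripts to look and compute and a shell command to move; the robot and the scene stay as the last step left them, time stands still between calls to the robot, and variables do not carry over. Pictures are saved under pics/ and viewed, and the job is handed in when it is done.

```bash
ls; mkdir -p pics; python3 - <<'E'
from workcell import bot, optics, workorder
import cv2,numpy as np
print(bot.read_state(), bot.tcp_to_grasp)
for n in ("scene","top","wrist"):
    r=optics.read_camera(n); cv2.imwrite(f"pics/{n}0.png",r["image"][:,:,::-1])
    np.savez(f"{n}0.npz",**r)
    print(n,r["mtx"],r["dist"],r.get("world_from_camera",r.get("hand_eye")))
E
```

```text
pics
{'time': 0.0, 'q': array([-1.32389263e+00,  2.64752654e-01,  1.60540037e+00,  1.38835970e-05,
        1.27372928e+00, -3.68781171e-02]), 'joint_vel': array([-0.00108793, -0.00076453,  0.00094077, -0.00077438, -0.00034018,
        0.00040834]), 'joint_torque': array([ 8.76603717e-04, -5.15106869e+01, -3.67311358e+01,  7.77693822e-05,
        1.31412360e-02, -8.20197670e-06]), 'tool_pos': array([ 0.18881221, -0.64721593,  0.20774821]), 'tcp_rot': array([-0.29584225,  2.07173879, -2.06697605]), 'wrist_force': array([ 0.50307591, -0.96466064,  1.03741191]), 'torque': array([-0.03167071, -0.02763604,  0.00897515]), 'width': 1.0024246715160776} -0.0187
scene [[538.02551487   0.         321.24658581]
 [  0.         538.02551487 238.90769917]
 [  0.           0.           1.        ]] [0.01361213 0.         0.         0.         0.        ] [[-0.60600928  0.4562539  -0.65160197  1.3189767 ]
 [ 0.79545637  0.34616772 -0.49741036  0.58655223]
 [-0.00138185 -0.81975624 -0.57271092  0.81867537]
 [ 0.          0.          0.          1.        ]]
top [[542.88347445   0.         325.30364951]
 [  0.         542.88347445 236.03904708]
 [  0.           0.           1.        ]] [-0.12410193  0.          0.          0.          0.        ] [[-0.01507167 -0.98956575  0.14329156  0.41173443]
 [-0.99955727  0.01858799  0.02323263 -0.01522683]
 [-0.02565371 -0.14287797 -0.98940779  1.26648321]
 [ 0.          0.          0.          1.        ]]
wrist [[416.37042036   0.         319.40181874]
 [  0.         416.37042036 232.09367639]
 [  0.           0.           1.        ]] [-0.06087061  0.          0.          0.          0.        ] [[-2.40082250e-04  9.64226984e-01  2.65077849e-01 -6.55649387e-02]
 [ 8.73778686e-05 -2.65077835e-01  9.64227014e-01 -1.64217750e-01]
 [ 9.99999967e-01  2.54655728e-04 -2.06116156e-05 -7.06088893e-04]
 [ 0.00000000e+00  0.00000000e+00  0.00000000e+00  1.00000000e+00]]
```

View pics/top0.png

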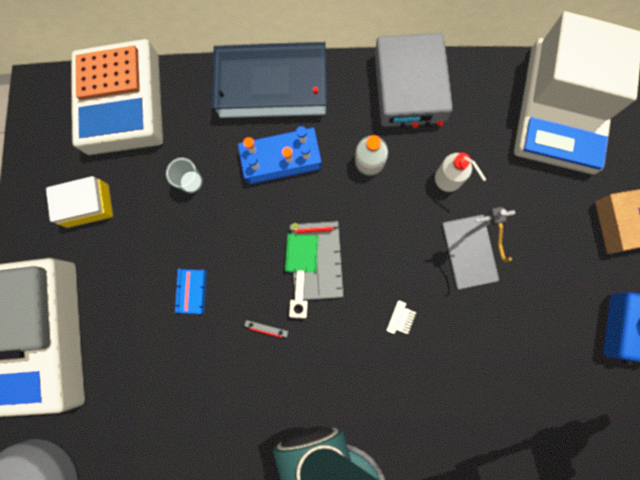

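View pics/scene0.png

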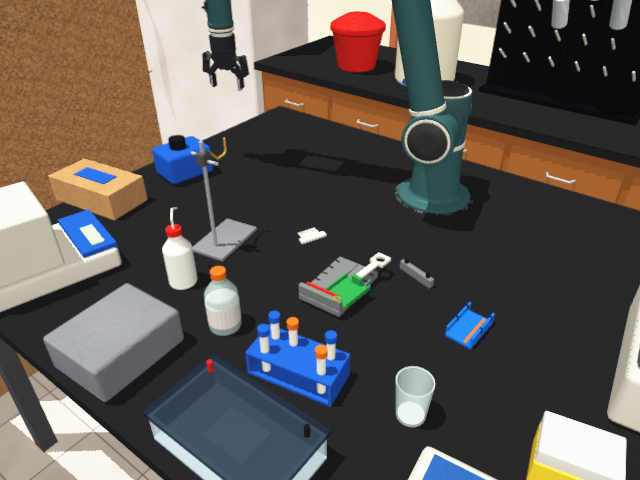

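View pics/wrist0.png

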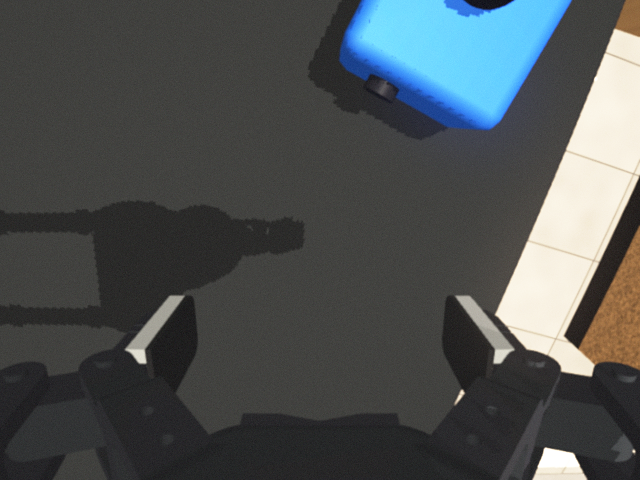

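```bash
cat > h.py <<'E'
import numpy as np,cv2
from scipy.spatial.transform import Rotation as R
def cam(name,tag=None,fresh=True):
    from workcell import bot,optics
    s=bot.read_state(); r=optics.read_camera(name)
    T=r.get("world_from_camera")
    if T is None:
        W=np.eye(4);W[:3,:3]=R.from_rotvec(s["tcp_rot"]).as_matrix();W[:3,3]=s["tool_pos"]
        T=W@r["hand_eye"]
    r["T"]=T
    if tag:
        cv2.imwrite(f"pics/{tag}.png",r["image"][:,:,::-1]); np.savez(f"{tag}.npz",**r)
    return r
def load(f):
    r=dict(np.load(f+".npz")); 
    if "T" not in r: r["T"]=r["world_from_camera"]
    return r
def rays(r,px):
    p=cv2.undistortPoints(np.asarray(px,float).reshape(-1,1,2),r["mtx"],r["dist"])[:,0]
    d=np.c_[p,np.ones(len(p))]
    return d@r["T"][:3,:3].T, r["T"][:3,3]
def plane(r,px,z):
    d,o=rays(r,px); return o+d*((z-o[2])/d[:,2])[:,None]
def depth(r,px):
    px=np.asarray(px).reshape(-1,2); d,o=rays(r,px)
    z=r["z_map"][px[:,1].round().astype(int),px[:,0].round().astype(int)]
    return o+d*z[:,None]
def tri(ra,pa,rb,pb):
    da,oa=rays(ra,[pa]);db,ob=rays(rb,[pb]);da=da[0];db=db[0]
    A=np.c_[da,-db];t=np.linalg.lstsq(A,ob-oa,rcond=None)[0]
    a=oa+da*t[0];b=ob+db*t[1];return (a+b)/2,np.linalg.norm(a-b)
def proj(r,P):
    Ti=np.linalg.inv(r["T"]);p=np.atleast_2d(P)
    return cv2.projectPoints(p,cv2.Rodrigues(Ti[:3,:3])[0],Ti[:3,3],r["mtx"],r["dist"])[0][:,0]
def crop(r,x0,x1,y0,y1,k,tag):
    cv2.imwrite(f"pics/{tag}.png",cv2.resize(r["image"][y0:y1,x0:x1,::-1],None,fx=k,fy=k,interpolation=cv2.INTER_CUBIC))
E
python3 - <<'E'
from h import *
t=load("top0");s=load("scene0")
crop(t,230,430,210,350,4,"topc");crop(s,180,510,130,360,2.4,"scenec");crop(t,430,530,190,300,5,"toph")
E
```

```text
(no output)
```

View pics/topc.png

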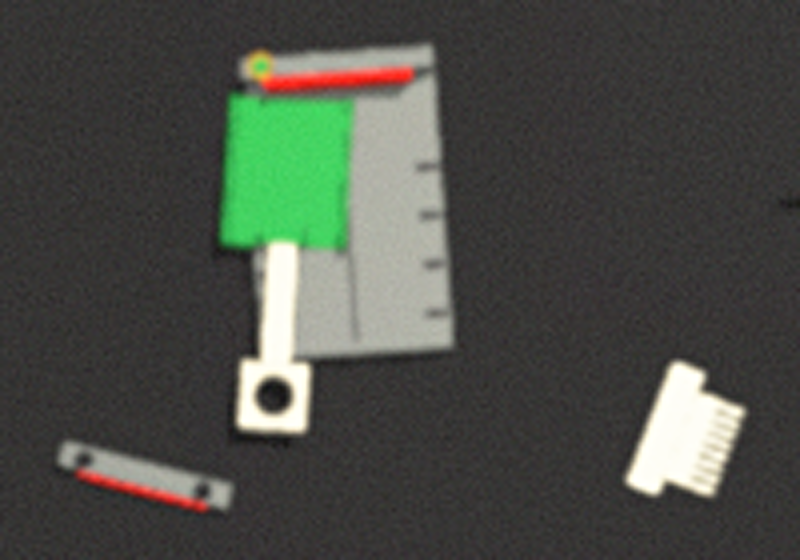

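View pics/scenec.png

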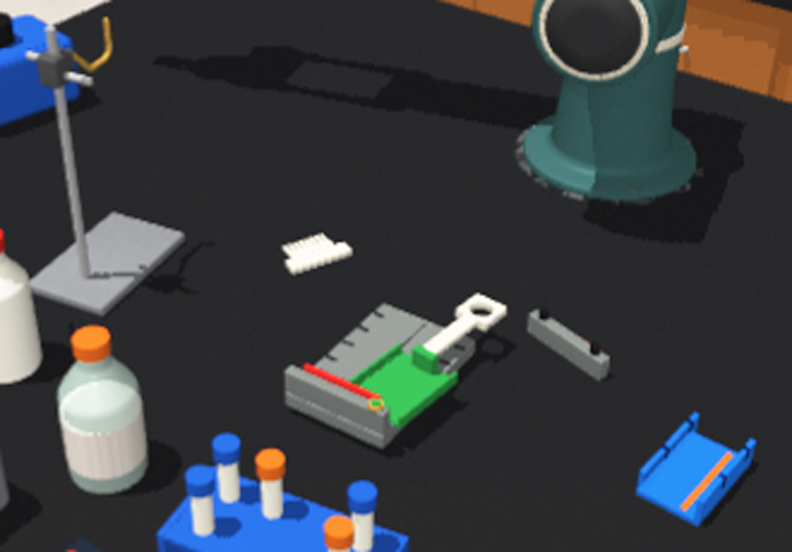

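View pics/toph.png

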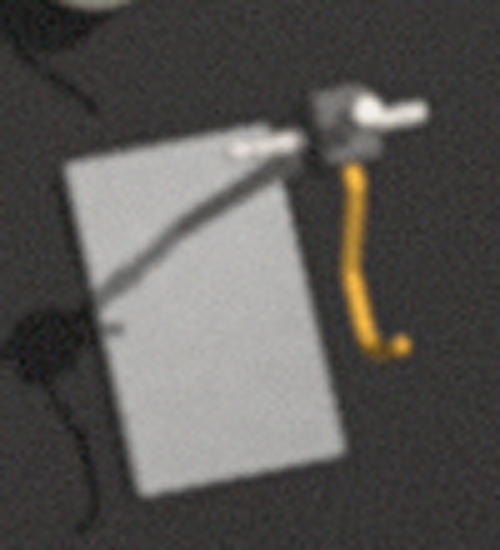

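```bash
python3 - <<'E'
from h import *
np.set_printoptions(precision=4,suppress=True)
t=load("top0");s=load("scene0")
def tc(x,y): return (230+(x+.5)/4-.5,210+(y+.5)/4-.5)
def sc(x,y): return (180+(x+.5)/2.4-.5,130+(y+.5)/2.4-.5)
def th(x,y): return (430+(x+.5)/5-.5,190+(y+.5)/5-.5)
print("tip",tri(t,th(402,342),s,sc(107,18)))
print("seatcorner",tri(t,th(375,348),s,sc(90,71)))
print("boss",tri(t,th(352,165),s,sc(68,62)))
print("rodtop", tri(t,th(365,110),s,sc(50,30)))
print("eye",tri(t,tc(273,396),s,sc(482,309)))
print("eye z44",plane(t,[tc(273,396)],.044),plane(s,[sc(482,309)],.044))
# stand foot corners at z=.012
print("foot",plane(t,[th(65,163),th(265,123),th(346,453),th(142,496)],.012))
# white handle depth
print("eye depth",depth(t,[tc(255,420),tc(280,280),tc(292,420)]))
print("bed depth",depth(t,[tc(400,150),tc(400,320),tc(310,320)]))
print("bed corners z26",plane(t,[tc(455,348),tc(434,80),tc(296,358)],.026))
print("gasket top ends z.0555",plane(t,[tc(262,80),tc(413,68),tc(413,80),tc(262,92)],.0555))
hsv=cv2.cvtColor(t["image"],cv2.COLOR_RGB2HSV)
for n,lo,hi,(x0,x1,y0,y1),z in (("white",(0,0,170),(180,60,255),(285,315,265,325),.048),("green",(50,120,80),(75,255,255),(270,330,220,280),.038),("tray",(95,120,80),(125,255,255),(165,215,260,325),.028),("comb",(0,0,170),(180,60,255),(380,425,290,345),.008)):
    m=cv2.inRange(hsv,lo,hi);k=np.zeros_like(m);k[y0:y1,x0:x1]=m[y0:y1,x0:x1]
    c=max(cv2.findContours(cv2.morphologyEx(k,cv2.MORPH_CLOSE,np.ones((7,7))),0,2)[0],key=cv2.contourArea)
    b=cv2.boxPoints(cv2.minAreaRect(c));P=plane(t,b,z)
    print(n,b.tolist(),"\n",P,np.linalg.norm(np.diff(P,axis=0),axis=1),P.mean(0))
    if n=="tray":print("floor depth",depth(t,[(180,290),(200,300),(183,272),(204,272)]))
E
```

```text
tip (array([ 0.5062, -0.3295,  0.2784]), np.float64(0.00452337203441376))
seatcorner (array([ 0.5148, -0.3442,  0.2168]), np.float64(0.010141661950684461))
boss (array([ 0.5741, -0.3188,  0.2602]), np.float64(0.008220396337162388))
rodtop (array([ 0.5898, -0.3152,  0.2998]), np.float64(0.0023373641949434175))
eye (array([0.4246, 0.0784, 0.0498]), np.float64(0.0033928184177750174))
eye z44 [[0.4256 0.0774 0.044 ]] [[0.4168 0.076  0.044 ]]
foot [[ 0.621  -0.2614  0.012 ]
 [ 0.6385 -0.3574  0.012 ]
 [ 0.4823 -0.387   0.012 ]
 [ 0.4646 -0.2903  0.012 ]]
eye depth [[0.4123 0.0873 0.0481]
 [0.4901 0.0724 0.051 ]
 [0.4121 0.0667 0.047 ]]
bed depth [[0.5648 0.0043 0.0309]
 [0.4679 0.0059 0.0245]
 [0.4687 0.0573 0.0255]]
bed corners z26 [[ 0.4514 -0.0251  0.026 ]
 [ 0.6058 -0.016   0.026 ]
 [ 0.4471  0.0655  0.026 ]]
gasket top ends z.0555 [[ 0.6031  0.0813  0.0555]
 [ 0.6083 -0.0042  0.0555]
 [ 0.6014 -0.0041  0.0555]
 [ 0.5962  0.0813  0.0555]]
white [[286.9268493652344, 315.34149169921875], [296.7756042480469, 269.3804931640625], [318.6975402832031, 274.07806396484375], [308.8487854003906,
[... 527 characters left out ...]
176.47860717773438, 267.3424072265625], [206.79766845703125, 269.23736572265625], [203.95330810546875, 314.7470703125]] 
 [[0.4189 0.3661 0.028 ]
 [0.524  0.3612 0.028 ]
 [0.5187 0.2892 0.028 ]
 [0.4141 0.2947 0.028 ]] [0.1053 0.0722 0.1047] [0.4689 0.3278 0.028 ]
floor depth [[0.4719 0.3555 0.0157]
 [0.4478 0.3036 0.0308]
 [0.5148 0.352  0.0054]
 [0.5127 0.2967 0.0241]]
comb [[385.9451904296875, 330.4794616699219], [397.53424072265625, 299.5753479003906], [417.369873046875, 307.0137023925781], [405.78082275390625, 337.9178161621094]] 
 [[ 0.3728 -0.1213  0.008 ]
 [ 0.4429 -0.15    0.008 ]
 [ 0.4249 -0.1952  0.008 ]
 [ 0.355  -0.1663  0.008 ]] [0.0757 0.0487 0.0757] [ 0.3989 -0.1582  0.008 ]
```

```bash
cat >> h.py <<'E'
def state():
    from workcell import bot
    s=bot.read_state(); return s
def rel(target_pos,target_R=None):
    "shift in present tool axes and rotvec in tool axes"
    s=state(); M=R.from_rotvec(s["tcp_rot"]).as_matrix()
    d=M.T@(np.asarray(target_pos)-s["tool_pos"])
    r=None if target_R is None else R.from_matrix(M.T@target_R).as_rotvec()
    return d,r
def down(yaw):
    "tool y down, tool z (jaws) at world yaw"
    z=np.array([np.cos(yaw),np.sin(yaw),0]);y=np.array([0,0,-1.]);x=np.cross(y,z)
    return np.c_[x,y,z]
E
python3 - <<'E'
from h import *
np.set_printoptions(precision=4,suppress=True)
s=state();M=R.from_rotvec(s["tcp_rot"]).as_matrix();print(M)
print("yaw of z",np.degrees(np.arctan2(M[1,2],M[0,2])),"q1,q6 deg",np.degrees(s["q"][[0,5]]))
E
```

```text
[[-0.96   -0.0004  0.28  ]
 [-0.28    0.0017 -0.96  ]
 [-0.0001 -1.     -0.0018]]
yaw of z -73.74104996505018 q1,q6 deg [-75.8548  -2.1138]
```

```bash
python3 -m handwheel '[[0,-0.05,0,0,0,0,1],[-0.03,-0.05,-0.02,0,0,0,1],[-0.04,-0.05,-0.026,0,0.055,0,1],[-0.04,0,-0.026,0,0.055,0,1],[-0.04,0,-0.026,0,0,0,1],[-0.04,0,-0.026,0,0,0,1],[-0.04,0,-0.026,0,0,0,1],[-0.04,0,-0.026,0,0,0,1]]'; python3 - <<'E'
from h import *
print(rel([.45,-.34,.36],down(np.radians(-80))))
E
```

```text
time: 1.15
tool_pos: [0.4138, -0.4219, 0.3539]
tcp_rot: [-0.186, 2.131, -2.13]
wrist_force: [0.3, -1.6, -0.5]
width: 0.999
(array([-0.04976681, -0.00603771, -0.07440191]), array([ 0.00038966, -0.00089134,  0.00021171]))
```

```bash
python3 -m handwheel '[[-0.025,-0.006,-0.037,0,0,0,1],[-0.025,0,-0.037,0,0,0,1],[0,0,0,0,0,0,1]]'; python3 - <<'E'
from h import *
r=cam("wrist","w1")
E
```

```text
time: 1.52
tool_pos: [0.4505, -0.3391, 0.3603]
tcp_rot: [-0.189, 2.129, -2.127]
wrist_force: [0.2, -0.1, 0.4]
width: 1.001
```

View pics/w1.png

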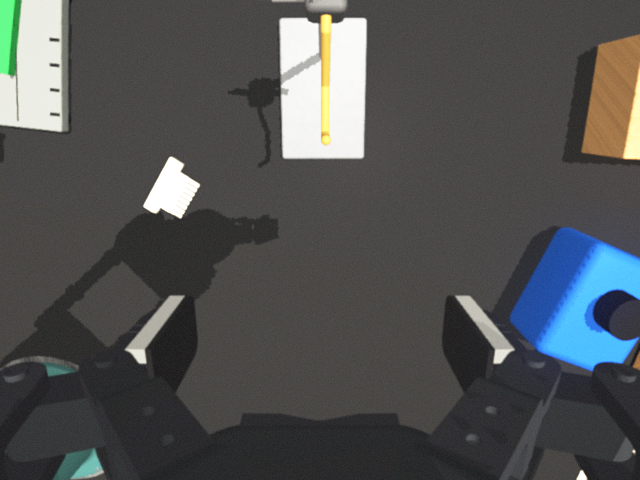

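```bash
python3 -m handwheel '[[0,0,-0.05,0,0,0,1],[0,0,-0.05,0,0,0,1],[0,0,0,0,0,0,1]]'; python3 - <<'E'
from h import *
r=cam("wrist","w2");a=load("w1")
crop(a,270,390,0,170,3.5,"w1c");crop(r,350,640,0,200,2.7,"w2c")
E
```

```text
time: 1.95
tool_pos: [0.4314, -0.242, 0.3606]
tcp_rot: [-0.187, 2.129, -2.13]
wrist_force: [0.1, -1.8, 0.8]
width: 0.998
```

View pics/w1c.png

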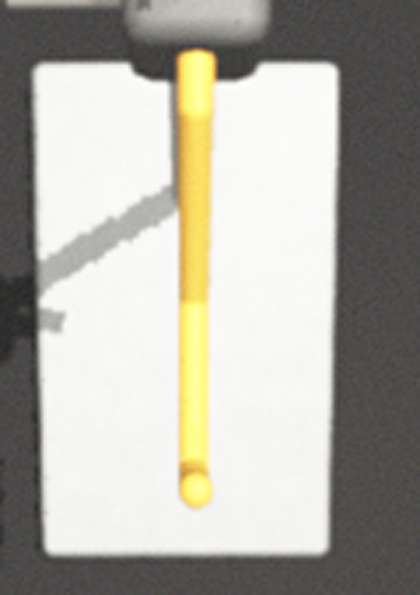

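View pics/w2c.png

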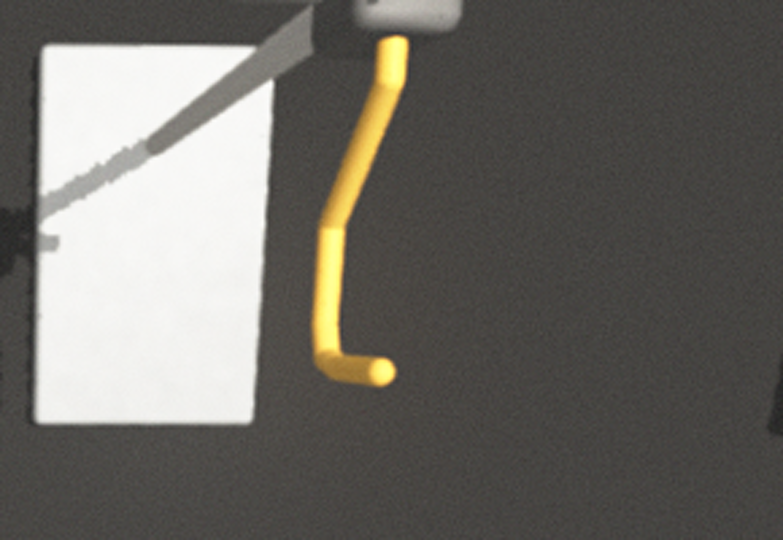

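```bash
python3 - <<'E'
from h import *
np.set_printoptions(precision=4,suppress=True)
a=load("w1");b=load("w2")
A=lambda x,y:(270+(x+.5)/3.5-.5,(y+.5)/3.5-.5)
B=lambda x,y:(350+(x+.5)/2.7-.5,(y+.5)/2.7-.5)
tip=tri(a,A(196,489),b,B(383,372));print("tip",tip)
print("slope",tri(a,A(194,300),b,B(330,228)))
print("z276",plane(a,[A(196,489)],.276),plane(b,[B(383,372)],.276))
print("slope z238",plane(a,[A(194,300)],.238),plane(b,[B(330,228)],.238))
print("foot a",plane(a,[A(45,553),A(328,553),A(337,64),A(35,64)],.012))
print("foot b",plane(b,[B(37,422),B(251,422),B(271,45),B(41,45)],.012))
E
```

```text
tip (array([ 0.5035, -0.3327,  0.2745]), np.float64(0.00025610103392448947))
slope (array([ 0.5364, -0.3268,  0.2335]), np.float64(0.00031763198793586926))
z276 [[ 0.5037 -0.3326  0.276 ]] [[ 0.5033 -0.3321  0.276 ]]
slope z238 [[ 0.5362 -0.3268  0.238 ]] [[ 0.5356 -0.3254  0.238 ]]
foot a [[ 0.461  -0.2907  0.012 ]
 [ 0.4785 -0.3877  0.012 ]
 [ 0.634  -0.359   0.012 ]
 [ 0.6166 -0.2625  0.012 ]]
foot b [[ 0.4612 -0.2907  0.012 ]
 [ 0.4787 -0.3865  0.012 ]
 [ 0.6346 -0.357   0.012 ]
 [ 0.6163 -0.2612  0.012 ]]
```

```bash
python3 -m handwheel '[[-0.012,0,-0.051,0,0,0,1],[-0.012,0,-0.051,0,0,0,1],[-0.012,0.01,-0.051,0,0,0,1],[-0.012,0.01,-0.051,0,0,0,1],[-0.012,0.02,-0.051,0,0,0,1],[-0.014,0.02,-0.051,0,0,0,1],[0,0.01,0,0,-0.182,0,1],[0,0,0,0,-0.182,0,1]]' && python3 -m handwheel '[[0,0,0,0,-0.182,0,1],[0,0,0,0,-0.182,0,1],[0,0,0,0,-0.182,0,1],[0,0,0,0,-0.182,0,1],[0,0,0,0,-0.182,0,1],[0,0,0,0,-0.182,0,1],[0,0,0,0,-0.182,0,1],[0,0,0,0,-0.182,0,1]]' && python3 -m handwheel '[[0,0,0,0,-0.182,0,1],[0,0,0,0,-0.182,0,1],[0,0,0,0,-0.182,0,1],[0,0,0,0,-0.182,0,1],[0,0,0,0,-0.182,0,1],[0,0,0,0,-0.182,0,1],[0,0,0,0,0,0,1]]'; python3 - <<'E'
from h import *
r=cam("wrist","w3");print(rel([.45,.075,.3],down(np.radians(87))))
E
```

```text
time: 3.0
tool_pos: [0.4524, 0.0704, 0.2886]
tcp_rot: [-0.537, 1.915, -1.916]
wrist_force: [-0.9, 0.7, 0.0]
width: 1.003
time: 4.0
tool_pos: [0.4533, 0.0694, 0.29]
tcp_rot: [-1.382, 0.889, -0.89]
wrist_force: [0.4, -0.1, -0.6]
width: 1.001
time: 4.88
tool_pos: [0.4531, 0.0697, 0.29]
tcp_rot: [-1.571, 0.047, -0.047]
wrist_force: [-0.6, 0.1, -0.3]
width: 1.003
(array([-0.00320923, -0.009975  ,  0.00493849]), array([ 0.00055975, -0.00851084, -0.00031941]))
```

View pics/w3.png

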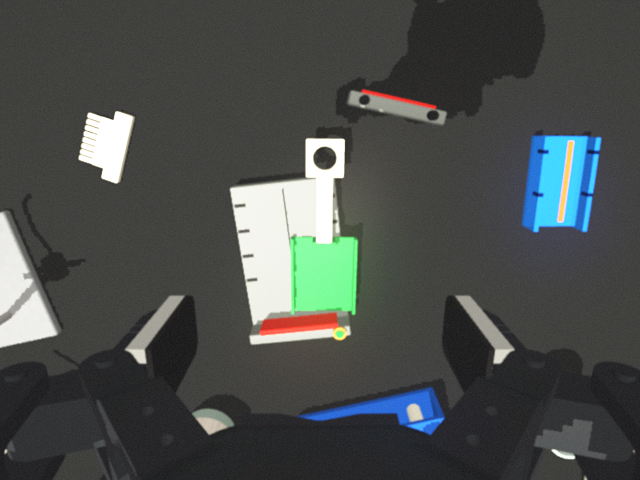

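```bash
python3 - <<'E'
from h import *
np.set_printoptions(precision=4,suppress=True)
a=load("w3")
crop(a,220,370,130,350,2.7,"w3c");crop(a,510,620,120,245,4,"w3t")
E
```

```text
(no output)
```

View pics/w3c.png

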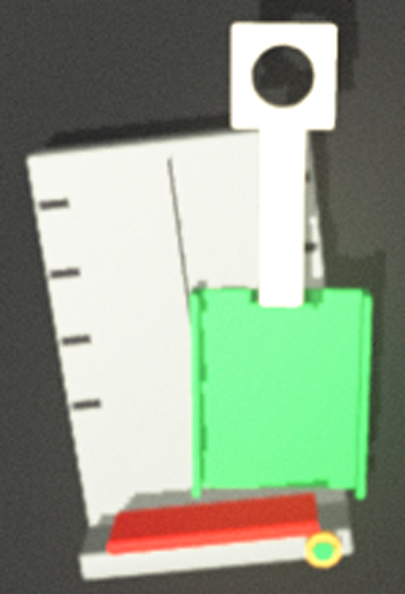

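View pics/w3t.png

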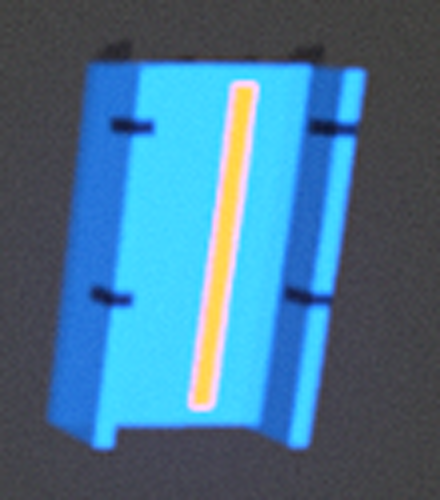

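```bash
python3 - <<'E'
from h import *
np.set_printoptions(precision=4,suppress=True)
a=load("w3");t=load("top0")
A=lambda x,y:(220+(x+.5)/2.7-.5,130+(y+.5)/2.7-.5)
tc=lambda x,y:(230+(x+.5)/4-.5,210+(y+.5)/4-.5)
P=plane(a,[A(283,76),A(281.5,170),A(282,290)],.048);print("eye,handle",P,np.degrees(np.arctan2(*(P[0]-P[2])[1::-1])))
print("eye tri",tri(a,A(283,76),t,tc(273,396)))
print("eye-end box",plane(a,[A(230,25),A(338,25),A(335,130),A(230,128)],.048))
C=plane(a,[A(192,290),A(373,292),A(365,497),A(195,497)],.038);print("blade",C,np.diff(C,axis=0))
print("bed corners",plane(a,[A(27,157),A(90,527),A(320,130)],.026))
print("gasket top",plane(a,[A(113,515),A(317,495),A(322,533),A(108,553)],.0555))
E
```

```text
eye,handle [[0.4217 0.0765 0.048 ]
 [0.4557 0.074  0.048 ]
 [0.5012 0.0716 0.048 ]] 176.50351790334028
eye tri (array([0.4248, 0.0777, 0.0251]), np.float64(0.003039910491162341))
eye-end box [[0.4027 0.0587 0.048 ]
 [0.4049 0.0969 0.048 ]
 [0.4422 0.0942 0.048 ]
 [0.4392 0.0563 0.048 ]]
blade [[0.502  0.0369 0.038 ]
 [0.5069 0.1065 0.038 ]
 [0.5935 0.1003 0.038 ]
 [0.5894 0.0313 0.038 ]] [[ 0.0049  0.0696  0.    ]
 [ 0.0866 -0.0062  0.    ]
 [-0.0041 -0.069   0.    ]]
bed corners [[ 0.4485 -0.0235  0.026 ]
 [ 0.6067 -0.0154  0.026 ]
 [ 0.4449  0.0895  0.026 ]]
gasket top [[ 0.5867  0.0004  0.0555]
 [ 0.5827  0.0806  0.0555]
 [ 0.5993  0.0818  0.0555]
 [ 0.6032 -0.0033  0.0555]]
```

```bash
python3 - <<'E'
from h import *
print(rel([.469,.0736,.15],down(np.radians(86.2))))
E
python3 -m handwheel '[[0.008,0.045,0.002,0,0.005,0,0.6],[0.008,0.045,0.002,0,0,0,0.6],[0,0.05,0,0,0,0,0.6],[0,0,0,0,0,0,0.6]]'
python3 - <<'E'
from h import *
r=cam("wrist","w4");print(rel([.469,.0736,.15],down(np.radians(86.2))))
E
```

```text
(array([0.0158883 , 0.14001906, 0.00478108]), array([ 0.00056197,  0.0054518 , -0.00031549]))
time: 5.42
tool_pos: [0.4646, 0.0731, 0.1459]
tcp_rot: [-1.572, 0.058, -0.042]
wrist_force: [-0.8, 0.6, 0.9]
width: 0.602
(array([ 0.00195026, -0.00106829,  0.00022498]), array([ 0.00091885,  0.00316631, -0.00438573]))
```

View pics/w4.png

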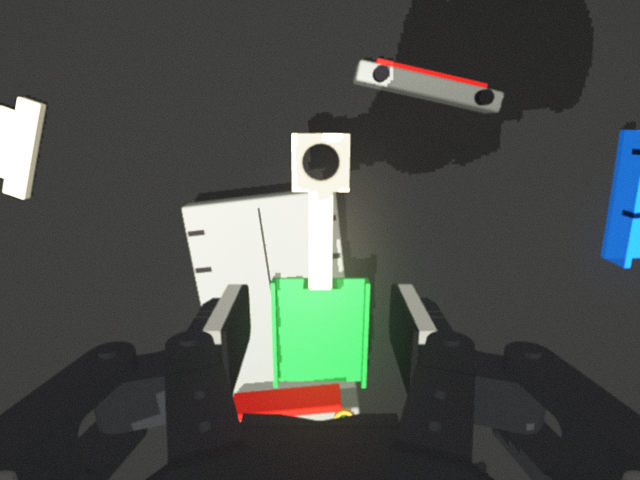

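```bash
python3 - <<'E'
from h import *
np.set_printoptions(precision=4,suppress=True)
a=load("w3");b=load("w4");print(state()["tool_pos"])
def hole(r,x0,x1,y0,y1):
    g=cv2.cvtColor(r["image"],cv2.COLOR_RGB2GRAY)[y0:y1,x0:x1]
    m=(g>140).astype(np.uint8)
    cs,h=cv2.findContours(m,cv2.RETR_CCOMP,cv2.CHAIN_APPROX_NONE)
    c=max([c for c,hh in zip(cs,h[0]) if hh[3]>=0],key=cv2.contourArea);M=cv2.moments(c)
    return np.array([x0+M["m10"]/M["m00"],y0+M["m01"]/M["m00"]])
pa=hole(a,303,347,138,180);pb=hole(b,290,352,132,195);print(pa,pb)
print("eye",tri(a,pa,b,pb),plane(b,[pb],.048))
P=plane(b,[(320.5,200),(320,280)],.048);print(P,np.degrees(np.arctan2(*(P[0]-P[1])[1::-1])))
for (x,y) in [(320,210),(320,270),(280,240),(240,230)]: print(depth(b,[(x,y)]))
E
```

```text
[0.467  0.0735 0.1489]
[324.3791 157.6338] [320.4513 161.506 ]
eye (array([0.423 , 0.0765, 0.0306]), np.float64(0.0001562246441052749)) [[0.4214 0.0766 0.048 ]]
[[0.4458 0.0751 0.048 ]
 [0.5002 0.0713 0.048 ]] 176.0484054022286
[[0.4524 0.0743 0.0473]]
[[0.4929 0.0718 0.0486]]
[[0.477  0.0441 0.0248]]
[[0.4679 0.0163 0.0249]]
```

```bash
python3 -m handwheel '[[0.002,0.03,0,0,0.003,0,0.5],[0,0.04,0,0,0,0,0.5],[0,0.035,0,0,0,0,0.5],[0,0.008,0,0,0,0,0.5],[0,0,0,0,0,0,0.5]]'
python3 - <<'E'
from h import *
r=cam("wrist","w5");print(rel([.4685,.0735,.031],down(np.radians(86.1))))
E
```

```text
time: 6.1
tool_pos: [0.4721, 0.074, 0.0391]
tcp_rot: [-1.57, 0.049, -0.053]
wrist_force: [-0.2, -0.0, 0.7]
width: 0.5
(array([-0.0041045 ,  0.00859957, -0.00088082]), array([-0.00060026,  0.00383118,  0.00370077]))
```

View pics/w5.png

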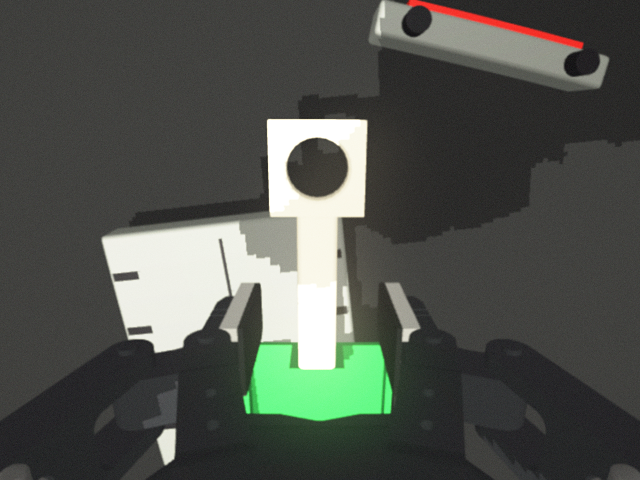

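```bash
python3 -m handwheel '[[-0.004,0.005,-0.001,0,0.004,0,0.5],[0,0.003,0,0,0,0,0.4],[0,0,0,0,0,0,0],[0,0,0,0,0,0,0],[0,0,0,0,0,0,0],[0,0,0,0,0,0,0]]' 60; python3 -m handwheel '[[0,0,0,0,0,0,0]]'
python3 - <<'E'
from h import *
r=cam("wrist","w6");print(rel([.4685,.0735,.031],down(np.radians(86.1))),state()["wrist_force"])
E
```

```text
time: 6.9
tool_pos: [0.4663, 0.0732, 0.0293]
tcp_rot: [-1.57, 0.053, -0.053]
wrist_force: [-0.2, 0.1, 0.6]
width: -0.001
time: 7.02
tool_pos: [0.4663, 0.0732, 0.0293]
tcp_rot: [-1.57, 0.053, -0.053]
wrist_force: [0.0, 0.5, -1.3]
width: 0.001
(array([ 0.00219818, -0.00172179,  0.00044089]), array([ 8.44502413e-06,  2.84373287e-04, -5.70662288e-05])) [ 0.68841477 -0.38630461  1.0812218 ]
```

View pics/w6.png

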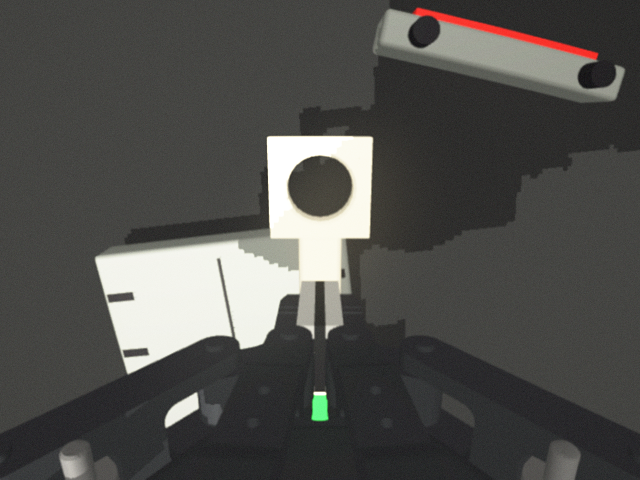

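```bash
python3 - <<'E'
from h import *
np.set_printoptions(precision=4,suppress=True)
r=load("w6");r2=dict(r);r2["T"]=r["hand_eye"]
print(proj(r2,[[0,0,0],[0,-.0187,0],[-.011,0,0],[-.011,-.0187,0],[-.011,-.04,0]]))
for p in [(310,275),(308,290),(310,310),(332,300),(320,300),(320,350),(320,407),(320,392)]: print(p,depth(r2,[p]),depth(r,[p]))
crop(r,260,380,260,420,3.7,"w6c")
s=load("w5");s2=dict(s);s2["T"]=s["hand_eye"]
for p in [(318,275),(245,290),(235,320),(400,290),(318,350)]: print(p,depth(s2,[p]),depth(s,[p]))
E
```

```text
[[318.9171 285.3866]
 [318.8547 304.3475]
 [318.915  260.8641]
 [318.851  277.3858]
 [318.7575 301.5356]]
(310, 275) [[-0.0117 -0.018  -0.0033]] [[0.4545 0.0707 0.0473]]
(308, 290) [[-0.0126 -0.0344 -0.0036]] [[0.4535 0.0704 0.0637]]
(310, 310) [[-0.0133 -0.0509 -0.0026]] [[0.4529 0.0715 0.0802]]
(332, 300) [[-0.0129 -0.0431  0.0042]] [[0.4537 0.0783 0.0724]]
(320, 300) [[-0.013  -0.0432  0.0004]] [[0.4534 0.0745 0.0725]]
(320, 350) [[-0.0046 -0.0588  0.0004]] [[0.4618 0.0739 0.0882]]
(320, 407) [[ 0.0467 -0.0185  0.0005]] [[0.513  0.0705 0.0479]]
(320, 392) [[ 0.0395 -0.0183  0.0005]] [[0.5058 0.071  0.0476]]
(318, 275) [[-0.0079 -0.0084 -0.0004]] [[0.4642 0.0742 0.0475]]
(245, 290) [[-0.0126 -0.0343 -0.0249]] [[0.4579 0.05   0.0734]]
(235, 320) [[-0.0127 -0.0563 -0.024 ]] [[0.4578 0.0509 0.0954]]
(400, 290) [[-0.0123 -0.0338  0.0275]] [[0.4615 0.1023 0.0729]]
(318, 350) [[ 0.0267 -0.0072 -0.0004]] [[0.4987 0.0719 0.0464]]
```

View pics/w6c.png

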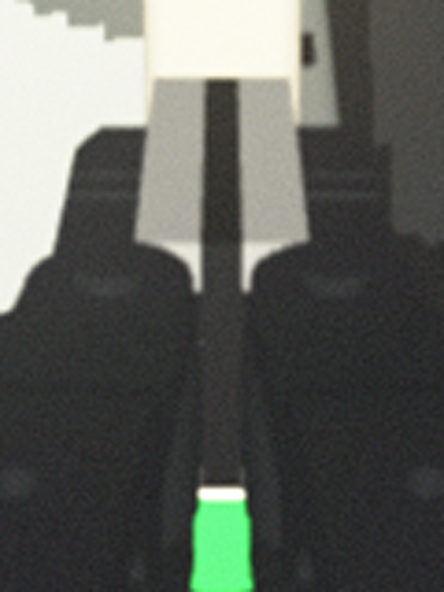

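```bash
python3 - <<'E'
from h import *
r=cam("scene","s1");crop(r,300,460,220,340,5,"s1c")
print(state()["time"])
E
```

```text
7.125
```

View pics/s1c.png

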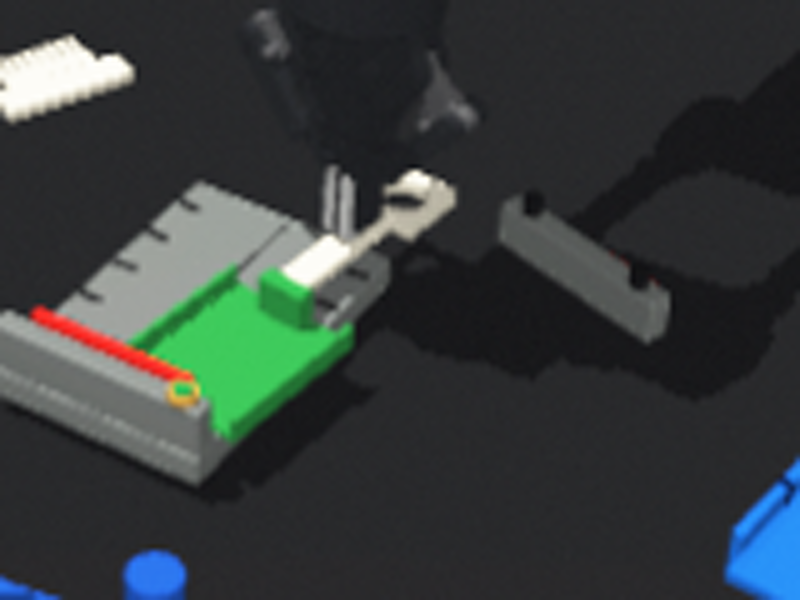

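```bash
python3 - <<'E'
from h import *
np.set_printoptions(precision=4,suppress=True)
r=load("s1");p=state()["tool_pos"]
for dz in (0,.0187,.035,.05): print(dz,((proj(r,p+[0,0,dz])[0]-[300,220]+.5)*5-.5))
E
```

```text
0 [341.4369 267.7114]
0.0187 [343.3717 236.2385]
0.035 [345.0862 208.3637]
0.05 [346.6874 182.3404]
```

```bash
python3 - <<'E'
from h import *
np.set_printoptions(precision=4,suppress=True)
for f,cols in (("w1",(178,190)),("w4",(238,246)),("w5",(250,256))):
    s=load(f);s2=dict(s);s2["T"]=s["hand_eye"];print(f)
    for c in cols:
        for v in range(278,310,3): print((c,v),depth(s2,[(c,v)])[0],s["image"][v,c])
E
```

```text
w1
(178, 278) [ 0.1434  0.3603 -0.1926] [49 49 46]
(178, 281) [ 0.1482  0.3614 -0.1934] [50 51 52]
(178, 284) [ 0.152   0.3599 -0.1933] [49 48 45]
(178, 287) [ 0.1571  0.3614 -0.1943] [47 46 45]
(178, 290) [ 0.1606  0.3592 -0.1939] [50 49 49]
(178, 293) [ 0.1659  0.3611 -0.195 ] [48 47 44]
(178, 296) [-0.0097 -0.0399 -0.0467] [163 162 151]
(178, 299) [-0.0098 -0.0424 -0.0459] [178 179 167]
(178, 302) [-0.0093 -0.0436 -0.0455] [174 174 165]
(178, 305) [-0.0097 -0.0468 -0.0444] [75 75 69]
(178, 308) [-0.0097 -0.0489 -0.0437] [37 32 33]
(190, 278) [ 0.1431  0.3596 -0.1759] [50 48 46]
(190, 281) [ 0.1483  0.3619 -0.177 ] [48 47 47]
(190, 284) [ 0.1523  0.3608 -0.177 ] [50 53 49]
(190, 287) [ 0.1563  0.3599 -0.1771] [47 46 48]
(190, 290) [ 0.1603  0.3589 -0.1771] [51 47 48]
(190, 293) [ 0.1658  0.3613 -0.1783] [49 48 46]
(190, 296) [-0.0094 -0.0391 -0.043 ] [32 34 34]
(190, 299) [-0.0083 -0.0392 -0.043 ] [33 32 34]
(190, 302) [-0.0072 -0.039  -0.0432] [32 35 36]
(190, 305) [-0.0059 -0.0387 -0.0434] [36 33 35]
(190, 308) [-0.0057 -0.0405 -0.0429] [35 34 32]
w4
(238, 278) [ 0.0446  0.1208 -
[... 1433 characters left out ...]
26 -0.0219] [54 55 51]
(250, 302) [-0.0128 -0.0443 -0.0216] [60 59 49]
(250, 305) [-0.0128 -0.0465 -0.0212] [59 56 52]
(250, 308) [-0.0125 -0.048  -0.021 ] [51 54 48]
(256, 278) [ 0.0015  0.0122 -0.0286] [241 241 233]
(256, 281) [ 0.0035  0.0135 -0.0288] [238 238 229]
(256, 284) [-0.0128 -0.0297 -0.0218] [52 52 46]
(256, 287) [-0.0128 -0.0322 -0.0215] [58 57 52]
(256, 290) [-0.0125 -0.0341 -0.0212] [56 55 49]
(256, 293) [-0.0117 -0.0349 -0.0211] [60 60 54]
(256, 296) [-0.0107 -0.035  -0.0211] [54 55 46]
(256, 299) [-0.0099 -0.0357 -0.0211] [56 56 50]
(256, 302) [-0.0087 -0.0356 -0.0211] [61 62 55]
(256, 305) [-0.0076 -0.0355 -0.0212] [56 58 47]
(256, 308) [-0.0068 -0.0361 -0.0211] [61 61 54]
```

```bash
python3 -m handwheel '[[0.002,0,0,0,0,0,0.4],[0,0,0,0,0,0,0.4],[0,0,0,0,0,0,0.4],[0,0.005,0,0,0,0,0.4],[0,0,0,0,0,0,0.4]]';python3 -m handwheel '[[0,0.005,0,0,0,0,0.4],[0,0.004,0,0,0,0,0.4],[0,0,0,0,0,0,0.4]]'
python3 - <<'E'
from h import *
r=cam("wrist","w7");r=cam("scene","s2");crop(r,300,460,220,340,5,"s2c")
E
```

```text
time: 7.75
tool_pos: [0.4676, 0.073, 0.0237]
tcp_rot: [-1.57, 0.054, -0.052]
wrist_force: [-0.1, 0.1, -0.1]
width: 0.401
time: 8.12
tool_pos: [0.4677, 0.073, 0.0147]
tcp_rot: [-1.57, 0.054, -0.052]
wrist_force: [1.0, -0.2, 0.4]
width: 0.405
```

View pics/w7.png

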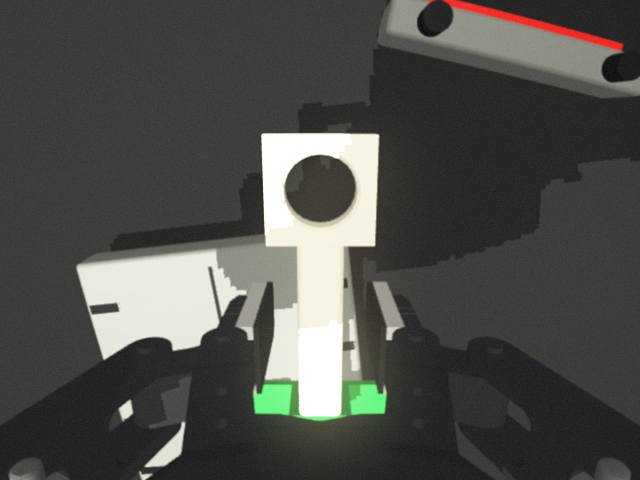

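View pics/s2c.png

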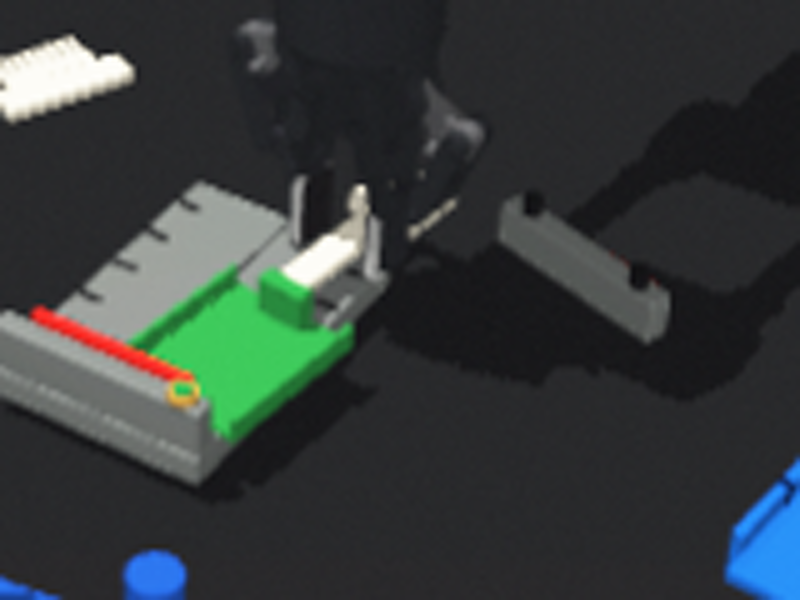

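```bash
python3 -m handwheel '[[0,0.006,0,0,0,0,0.4],[0,0,0,0,0,0,0.1],[0,0,0,0,0,0,0],[0,0,0,0,0,0,0],[0,0,0,0,0,0,0]]' 60
python3 - <<'E'
from h import *
r=cam("wrist","w8")
E
```

```text
time: 8.85
tool_pos: [0.4683, 0.0731, 0.0093]
tcp_rot: [-1.57, 0.053, -0.053]
wrist_force: [-1.1, -0.2, -0.8]
width: 0.171
```

View pics/w8.png

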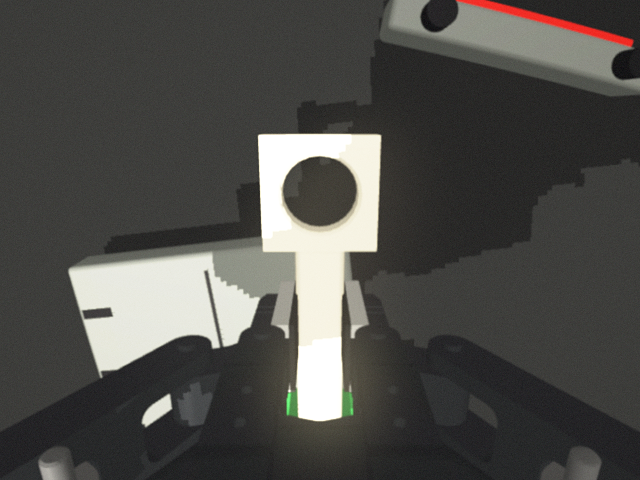

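```bash
python3 -m handwheel '[[0,-0.03,0,0,0,0,0],[0,-0.04,0,0,0,0,0],[0,-0.05,0,0,0,0,0],[0,-0.05,0,0,0.181,0,0],[0,-0.05,0,0,0.181,0,0],[0,-0.04,0,0,0.181,0,0],[0,-0.02,0,0,0.181,0,0],[0,0,0,0,0.181,0,0]]' && python3 -m handwheel '[[0,0,0,0,0.181,0,0],[0,0,0,0,0.181,0,0],[0,0,0,0,0.181,0,0],[0,0,0,0,0.181,0,0],[0,0,0,0,0.181,0,0],[0,0,0,0,0.181,0,0],[0,0,0,0,0.181,0,0],[0,0,0,0,0.181,0,0]]' && python3 -m handwheel '[[0,0,0,0,0.181,0,0],[0,0,0,0,0.181,0,0],[0,0,0,0,0.181,0,0],[0,0,0,0,0,0,0]]';python3 - <<'E'
from h import *
r=cam("wrist","w9");print(rel([.4573,-.3409,.285],down(np.radians(-79.7))))
E
```

```text
time: 9.9
tool_pos: [0.4697, 0.0732, 0.2922]
tcp_rot: [-1.43, 0.759, -0.766]
wrist_force: [0.5, -0.9, -1.8]
width: 0.167
time: 10.9
tool_pos: [0.4681, 0.0731, 0.2892]
tcp_rot: [-0.675, 1.806, -1.806]
wrist_force: [0.7, 0.2, -0.9]
width: 0.17
time: 11.4
tool_pos: [0.4682, 0.073, 0.2892]
tcp_rot: [-0.192, 2.127, -2.127]
wrist_force: [0.6, -1.2, -1.1]
width: 0.167
(array([0.08530482, 0.00421954, 0.40520716]), array([4.89277989e-07, 1.43672084e-03, 4.60267036e-05]))
```

View pics/w9.png

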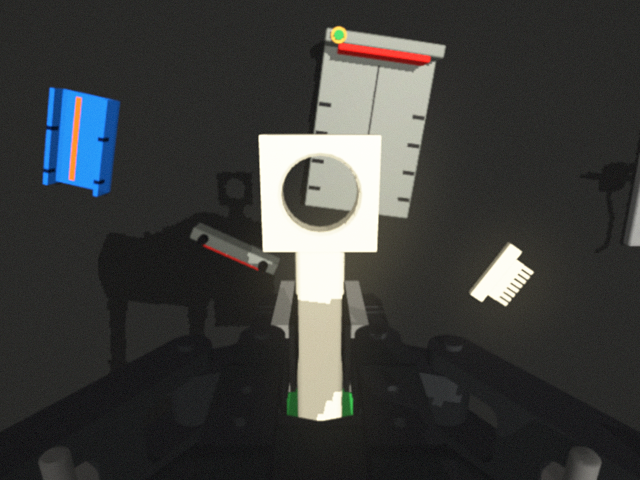

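```bash
python3 -m handwheel '[[0.01,0,0.045,0,0,0,0],[0.01,0,0.052,0,0,0,0],[0.011,0,0.052,0,0,0,0],[0.011,0,0.052,0,0,0,0],[0.011,0,0.052,0,0,0,0],[0.011,0,0.052,0,0,0,0],[0.011,0,0.052,0,0,0,0],[0.01,0,0.048,0,0,0,0]]' && python3 -m handwheel '[[0,0,0,0,0,0,0],[0,0,0,0,0,0,0]]' ;python3 - <<'E'
from h import *
r=cam("wrist","w10");print(rel([.4573,-.3409,.285],down(np.radians(-79.7))))
E
```

```text
time: 12.45
tool_pos: [0.4559, -0.3425, 0.2893]
tcp_rot: [-0.192, 2.127, -2.127]
wrist_force: [0.8, 1.0, -0.3]
width: 0.176
time: 12.7
tool_pos: [0.456, -0.3403, 0.2889]
tcp_rot: [-0.191, 2.129, -2.127]
wrist_force: [-0.5, 0.4, -1.0]
width: 0.163
(array([-0.00084988,  0.0040918 ,  0.00130534]), array([ 8.85087617e-04, -4.04350443e-04,  7.57962776e-05]))
```

View pics/w10.png

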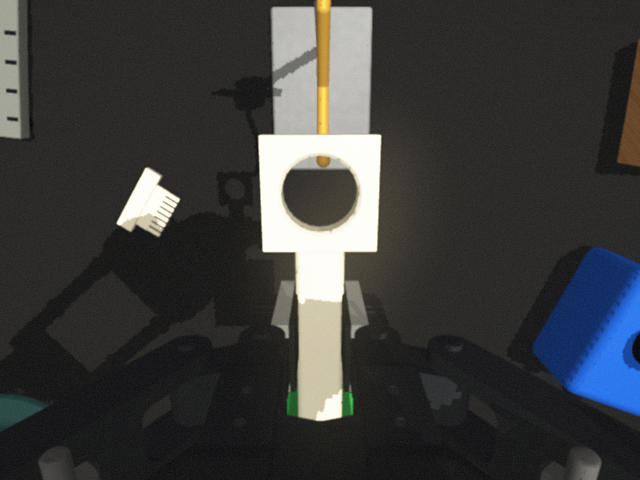

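```bash
python3 - <<'E'
from h import *
np.set_printoptions(precision=4,suppress=True)
a=load("w10")
tip=plane(a,[(323.5,163)],.2755)[0];print("tip",tip)
s=load("w10");s2=dict(s);s2["T"]=s["hand_eye"]
print(depth(s,[(275,150),(365,150),(275,235),(365,235)])[:,2])
for z in(.328,.334): print("eye",plane(a,[(320.5,190.5)],z))
e=plane(a,[(320.5,191)],.328)[0]; M=R.from_rotvec(state()["tcp_rot"]).as_matrix();print(M.T@(tip-e))
E
```

```text
tip [ 0.5025 -0.3331  0.2755]
[0.3267 0.3272 0.3269 0.3273]
eye [[ 0.4995 -0.3323  0.328 ]]
eye [[ 0.5005 -0.3321  0.334 ]]
[-0.003   0.0525  0.0014]
```

```bash
python3 -m handwheel '[[-0.003,0,0.001,0,0,0,0],[0,0.02,0,0,0,0,0],[0,0.02,0,0,0,0,0],[0,0.018,0,0,0,0,0],[0,0.018,0,0,0,0,0],[0,0,0,0,0,0,0]]';python3 - <<'E'
from h import *
np.set_printoptions(precision=4,suppress=True)
r=cam("wrist","w11");s=state();print(s["wrist_force"],s["tool_pos"],rel(s["tool_pos"],down(np.radians(-79.7)))[1])
off=np.array([-.047,-.0347,0])
th=[0,10,20,30,40,50,60];ex=[0,.001,.0015,.002,.003,.004,.006];ez=[.248,.246,.244,.242,.240,.237,.234]
hx=np.array([np.cos(np.radians(10.3)),np.sin(np.radians(10.3)),0])
M0=down(np.radians(-79.7));P=[];Ms=[]
for t,x,z in zip(th,ex,ez):
    M=M0@R.from_rotvec([0,0,np.radians(t)]).as_matrix()
    e=np.array([.5030,-.3328,0])+hx*x+[0,0,z]
    P.append(e-M@off);Ms.append(M)
print(P[0]);
for i in range(6): print(Ms[i].T@(P[i+1]-P[i]), P[i+1])
E
```

```text
time: 13.5
tool_pos: [0.458, -0.34, 0.2105]
tcp_rot: [-0.193, 2.134, -2.126]
wrist_force: [0.3, -0.1, -1.7]
width: 0.165
[-0.6825 -0.7551 -0.7759] [ 0.4588 -0.3406  0.2121] [ 0.0017 -0.0021  0.0015]
[ 0.4568 -0.3412  0.2133]
[-0.0077  0.0096  0.    ] [ 0.4644 -0.3398  0.2037]
[-0.0069  0.0097  0.    ] [ 0.4727 -0.3383  0.1953]
[-0.0065  0.0097  0.    ] [ 0.482  -0.3366  0.1884]
[-0.0066  0.0099 -0.    ] [ 0.4925 -0.3347  0.1832]
[-0.0056  0.0106  0.    ] [ 0.5034 -0.3327  0.1787]
[-0.0057  0.0111 -0.    ] [ 0.5153 -0.3306  0.1759]
```

View pics/w11.png

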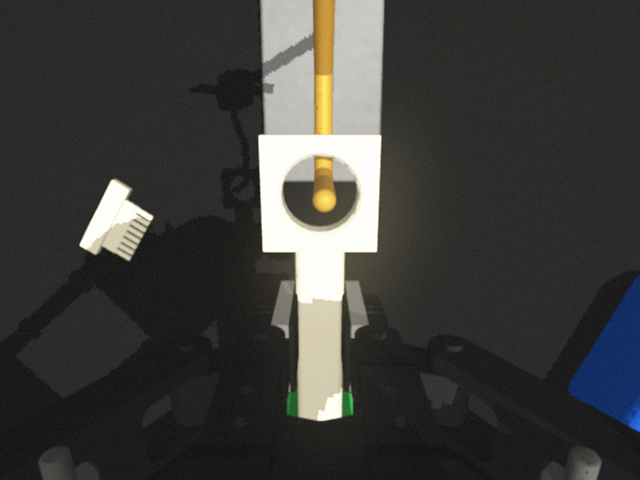

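```bash
python3 -m handwheel '[[-0.008,0.01,0,0,0,0.175,0],[-0.007,0.01,0,0,0,0.175,0],[-0.0065,0.01,0,0,0,0.175,0],[0,0,0,0,0,0,0]]';python3 - <<'E'
from h import *
np.set_printoptions(precision=4,suppress=True)
r=cam("wrist","w12");s=state();print(s["wrist_force"],s["q"],rel([.482,-.3366,.1884]),rel([0,0,0],down(np.radians(-79.7)))[1])
E
```

```text
time: 14.05
tool_pos: [0.4821, -0.3359, 0.1853]
tcp_rot: [0.336, 1.909, -1.815]
wrist_force: [-0.5, -0.2, -1.3]
width: 0.168
[-0.2367 -0.7969  0.0491] [-0.9377 -0.0565  2.0924  0.5849  0.946   0.1478] (array([ 0.0007, -0.0018, -0.0006]), None) [ 0.0001 -0.0049 -0.5221]
```

View pics/w12.png

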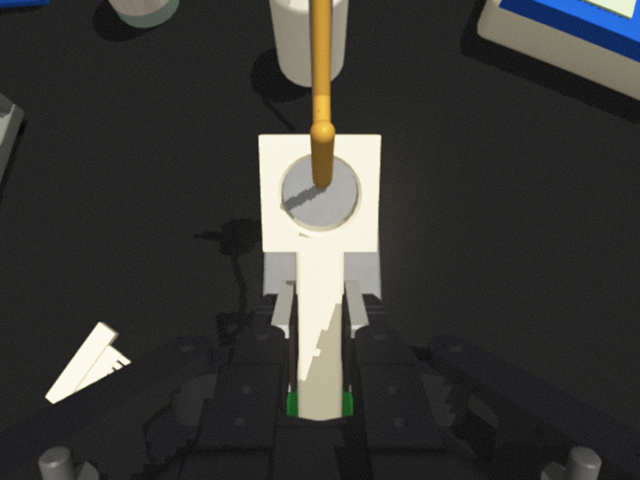

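Going well at 30°: the wire passes through the hole (around 322,175). Continue.

```bash
python3 -m handwheel '[[-0.0065,0.008,0,0,0,0.175,0],[-0.0055,0.010,0,0,0,0.175,0],[-0.0055,0.011,0,0,0,0.175,0],[0,0,0,0,0,0,0]]';python3 - <<'E'
from h import *
np.set_printoptions(precision=4,suppress=True)
r=cam("wrist","w13");s=state();print(s["wrist_force"],s["q"],rel([.5153,-.3306,.1759]),rel([0,0,0],down(np.radians(-79.7)))[1])
r=cam("scene","s3");crop(r,170,320,100,260,3.7,"s3c")
E
```

```text
time: 14.6
tool_pos: [0.5163, -0.3297, 0.1742]
tcp_rot: [0.752, 1.626, -1.456]
wrist_force: [0.1, 0.0, -0.6]
width: 0.167
[0.4001 0.3755 0.321 ] [-1.1474  0.0727  2.2817  1.3264  1.0463 -0.6481] (array([ 0.0011, -0.0014, -0.0003]), None) [ 0.0034 -0.002  -1.0451]
```

View pics/w13.png

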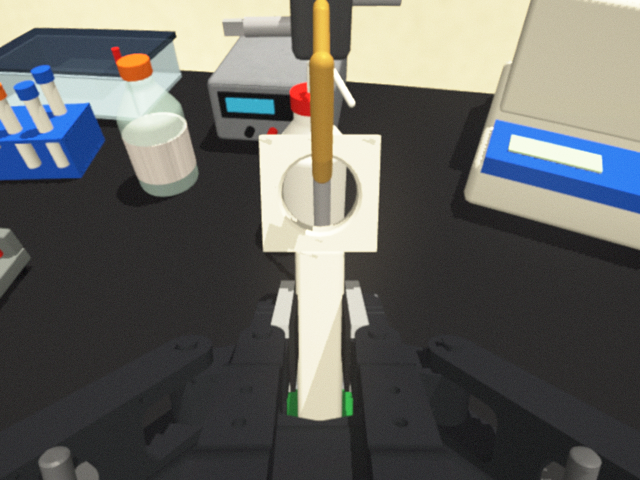

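View pics/s3c.png

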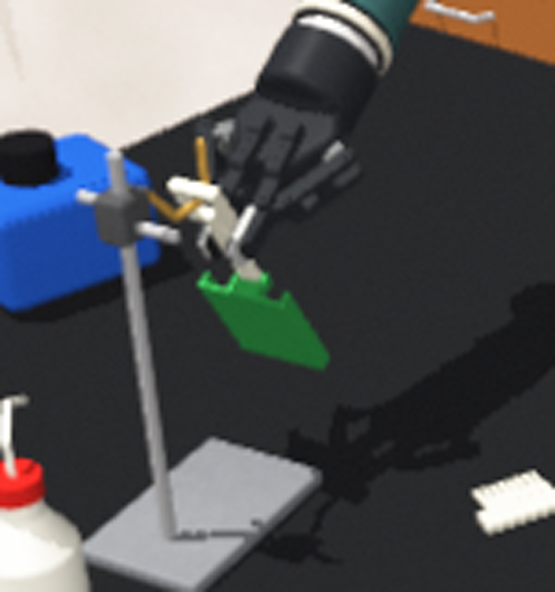

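```bash
python3 - <<'E'
from h import *
np.set_printoptions(precision=4,suppress=True)
off=np.array([-.047,-.0347,0]);hx=np.array([np.cos(np.radians(10.3)),np.sin(np.radians(10.3)),0]);M0=down(np.radians(-79.7))
s=state();Mc=R.from_rotvec(s["tcp_rot"]).as_matrix();e=s["tool_pos"]+Mc@off;print("eye now",e,hx@(e-[.503,-.3328,0]))
P=[];Ms=[]
for t,x,z in zip([60,70,80],[.006,.009,.012],[.234,.231,.2285]):
    M=M0@R.from_rotvec([0,0,np.radians(t)]).as_matrix()
    P.append(np.array([.5030,-.3328,0])+hx*x+[0,0,z]-M@off);Ms.append(M)
P[0]=s["tool_pos"]
for i in range(2): print(Ms[i].T@(P[i+1]-P[i]))
E
```

```text
eye now [ 0.5113 -0.3325  0.2359] 0.008259540098832356
[-0.0029  0.0108 -0.0011]
[-0.0054  0.0113 -0.    ]
```

```bash
python3 -m handwheel '[[-0.003,0.011,-0.001,0,0,0.175,0],[-0.0055,0.011,0,0,0,0.175,0],[0,0,0,0,0,0,0]]';python3 - <<'E'
from h import *
np.set_printoptions(precision=4,suppress=True)
off=np.array([-.047,-.0347,0])
s=state();Mc=R.from_rotvec(s["tcp_rot"]).as_matrix();e=s["tool_pos"]+Mc@off;print("eye now",e,s["wrist_force"],s["q"],rel([0,0,0],down(np.radians(-79.7)))[1])
r=cam("wrist","w14");r=cam("scene","s4");crop(r,170,320,100,260,3.7,"s4c")
E
```

```text
time: 15.08
tool_pos: [0.5416, -0.3264, 0.1767]
tcp_rot: [0.983, 1.402, -1.196]
wrist_force: [-0.7, -1.0, 4.8]
width: 0.166
eye now [ 0.5156 -0.3314  0.2288] [-0.7295 -0.9705  4.7634] [-1.1925  0.3267  2.3194  1.6639  1.3316 -1.0654] [ 0.0051 -0.0018 -1.4046]
```

View pics/w14.png

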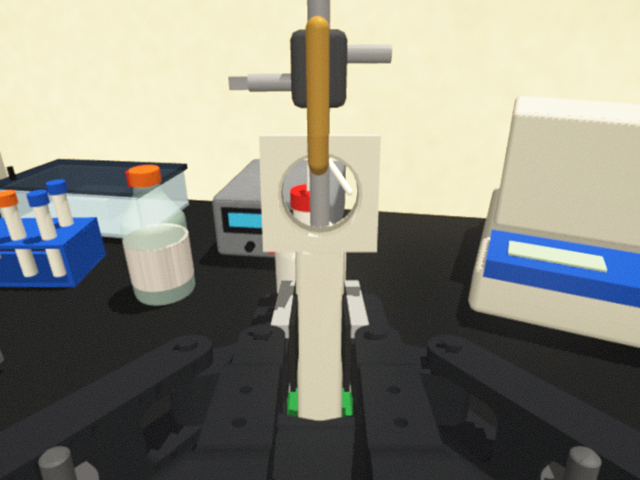

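View pics/s4c.png

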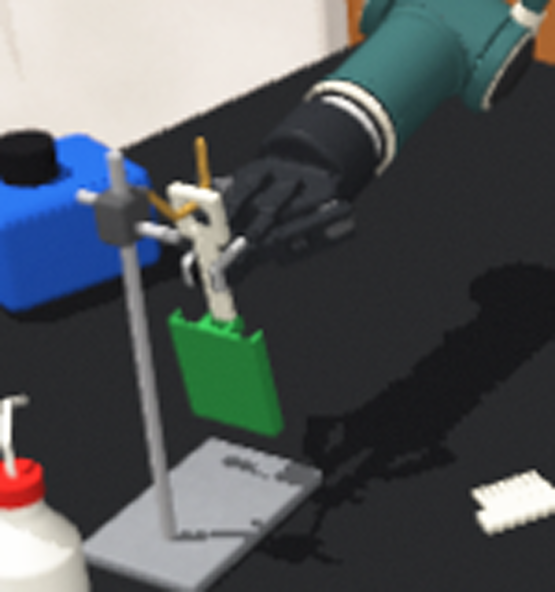

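```bash
python3 -m handwheel '[[0,0,0,0,0,0,0.22],[0,0,0,0,0,0,0.3],[0,0,0,0,0,0,0.4],[0,0,0,0,0,0,0.5],[0,-0.02,0,0,0,0,0.6],[0,-0.025,0,0,0,0,0.6],[0,0,0,0,0,0,0.6]]';python3 - <<'E'
from h import *
np.set_printoptions(precision=4,suppress=True)
s=state();print(s["wrist_force"],s["q"])
r=cam("wrist","w15");r=cam("scene","s5");crop(r,170,320,100,260,3.7,"s5c")
E
```

```text
time: 16.05
tool_pos: [0.4951, -0.3342, 0.1833]
tcp_rot: [0.981, 1.399, -1.206]
wrist_force: [0.6, -0.3, 0.5]
width: 0.602
[ 0.623  -0.308   0.5302] [-1.3001  0.2905  2.3449  1.5696  1.3749 -1.0564]
```

View pics/w15.png

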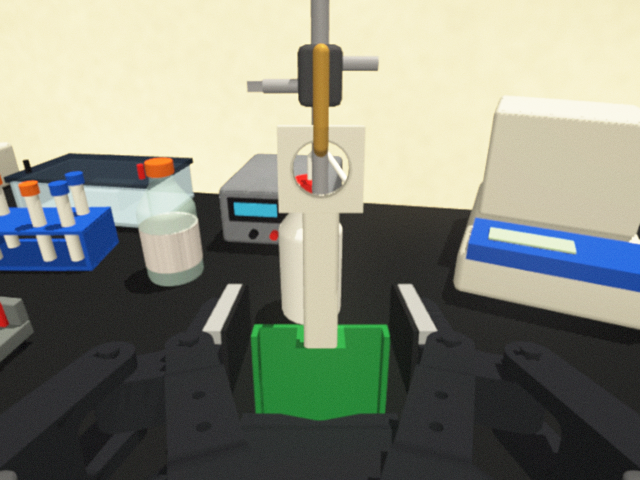

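View pics/s5c.png

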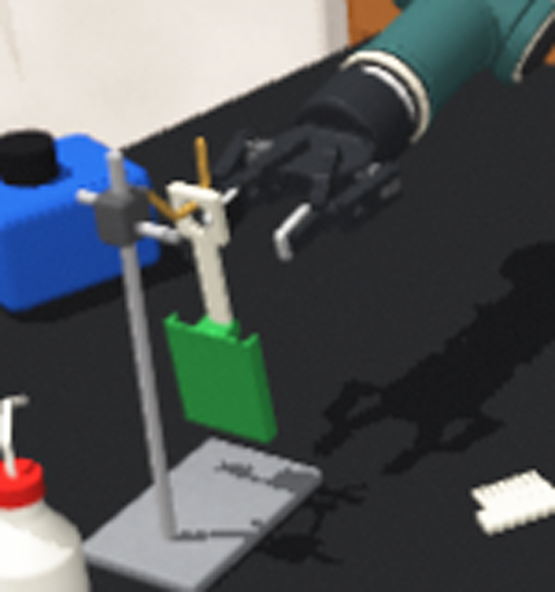

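```bash
python3 -m handwheel '[[0.003,-0.015,0,0,0,-0.1,0.8],[0.006,-0.019,0,0,0,-0.175,1],[0.009,-0.018,0,0,0,-0.175,1],[0.012,-0.016,0,0,0,-0.175,1],[0.0115,-0.0096,0,0,0,-0.175,1],[0.015,-0.008,0,0,0,-0.175,1],[0.01,-0.004,0,0,0,-0.175,1],[0,0,0,0,0,-0.175,1]]';python3 - <<'E'
from h import *
np.set_printoptions(precision=4,suppress=True)
s=state();print(s["wrist_force"],s["q"],rel([.4,-.3,.3],down(np.radians(-79.7))))
r=cam("scene","s6");crop(r,170,320,100,260,3.7,"s6c")
E
```

```text
time: 17.15
tool_pos: [0.3801, -0.3543, 0.179]
tcp_rot: [-0.113, 2.1, -2.092]
wrist_force: [0.0, 0.9, -0.8]
width: 1.0
[ 0.0143  0.8903 -0.7787] [-0.8398 -0.04    1.9985  0.0639  1.1448  0.5281] (array([-0.0376, -0.1188, -0.0497]), array([-0.0026, -0.0021, -0.07  ]))
```

View pics/s6c.png

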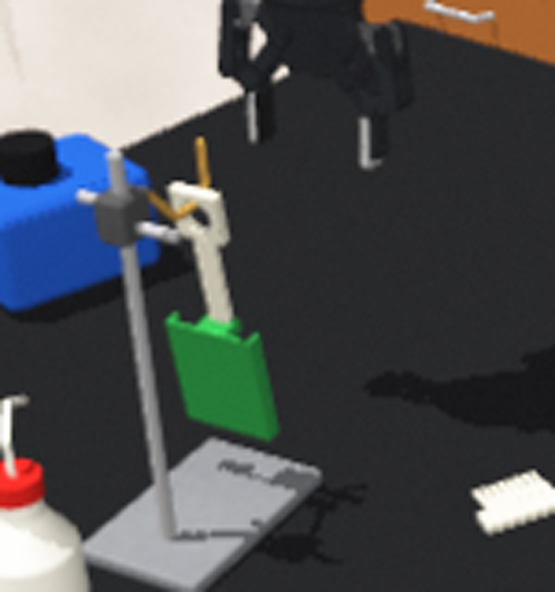

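```bash
python3 - <<'E'
from h import *
np.set_printoptions(precision=4,suppress=True)
d,r=rel([.48,.03,.26],down(np.radians(-87)));print(d,r)
E
```

```text
[-0.1683 -0.0704 -0.3604] [-0.0003  0.128  -0.0687]
```

```bash
python3 -m handwheel '[[0,-0.03,0,0,0,-0.069,1],[-0.02,-0.04,-0.04,0,0.04,0,1],[-0.025,-0.01,-0.054,0,0.04,0,1],[-0.025,0,-0.054,0,0.048,0,1],[-0.025,0,-0.054,0,0,0,1],[-0.025,0,-0.054,0,0,0,1],[-0.025,0,-0.054,0,0,0,1],[-0.025,0,-0.054,0,0,0,1]]'; python3 -m handwheel '[[0,0,0,0,0,0,1],[0,0,0,0,0,0,1]]'; python3 - <<'E'
from h import *
np.set_printoptions(precision=4,suppress=True)
r=cam("wrist","w16")
d,r=rel([.48,.03,.26],down(np.radians(-87)));print(d,r)
E
```

```text
time: 18.2
tool_pos: [0.516, 0.025, 0.2583]
tcp_rot: [-0.051, 2.196, -2.189]
wrist_force: [0.2, -0.7, 0.2]
width: 1.0
time: 18.45
tool_pos: [0.5154, 0.0225, 0.258]
tcp_rot: [-0.053, 2.195, -2.192]
wrist_force: [-0.3, -0.4, 0.7]
width: 1.001
[ 0.0349 -0.0019 -0.01  ] [ 0.0012 -0.0021 -0.0041]
```

View pics/w16.png

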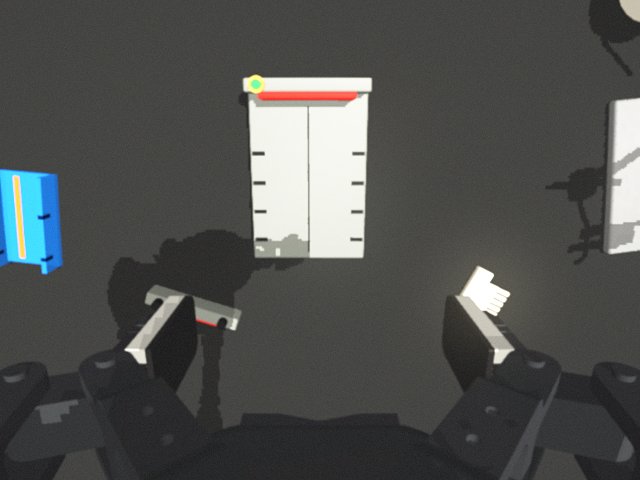

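```bash
python3 - <<'E'
from h import *
a=load("w16");crop(a,235,385,70,130,5.3,"w16a");crop(a,235,385,130,270,4,"w16b")
E
```

```text
(no output)
```

View pics/w16a.png

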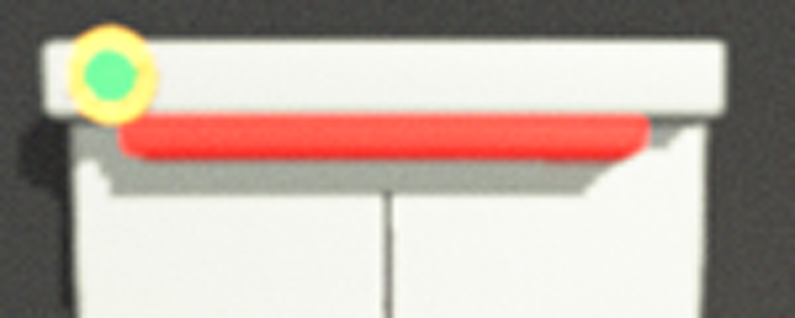

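View pics/w16b.png

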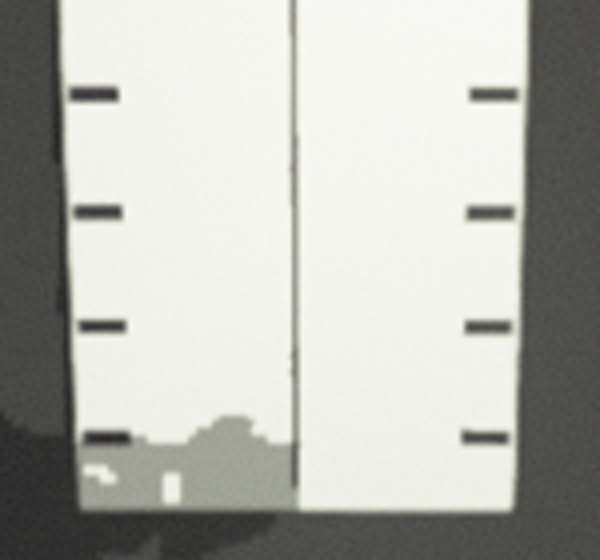

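```bash
python3 - <<'E'
from h import *
np.set_printoptions(precision=4,suppress=True)
a=load("w16")
A=lambda x,y:(235+(x+.5)/5.3-.5,70+(y+.5)/5.3-.5)
B=lambda x,y:(235+(x+.5)/4-.5,130+(y+.5)/4-.5)
s=plane(a,[A(387,200),B(296,487)],.026);print("seam",s,np.degrees(np.arctan2(*(s[0]-s[1])[1::-1])))
e=plane(a,[B(80,511),B(514,511)],.026);print("bed end",e,np.degrees(np.arctan2(*(e[0]-e[1])[1::-1]))-90,e.mean(0))
h=e.mean(0)
s_,c_=0,0
print("bed edges far",plane(a,[A(73,200),A(706,200)],.026).mean(0))
print("gasket foot@.0275",plane(a,[A(130,160),A(640,160)],.0275)," top-front@.0555",plane(a,[A(120,137),A(649,137)],.0555),"top-back", plane(a,[A(120,113),A(649,113)],.0555))
g=a["image"][70:130,309]; 
for v in range(84,112): print(v,a["image"][v,300],round(float(a["z_map"][v,300]),4),depth(a,[(300,v)])[0])
for p in [(280,150),(340,150),(340,230),(280,200)]:print(depth(a,[p]))
E
```

```text
seam [[0.5907 0.0379 0.026 ]
 [0.4523 0.0307 0.026 ]] 3.008114864561531
bed end [[ 0.4431  0.0846  0.026 ]
 [ 0.4489 -0.0243  0.026 ]] 3.026837106971115 [0.446  0.0302 0.026 ]
bed edges far [0.5908 0.0375 0.026 ]
gasket foot@.0275 [[ 0.5951  0.0823  0.0275]
 [ 0.5996 -0.0052  0.0275]]  top-front@.0555 [[ 0.5975  0.08    0.0555]
 [ 0.6018 -0.0042  0.0555]] top-back [[ 0.6012  0.0801  0.0555]
 [ 0.6055 -0.0039  0.0555]]
84 [245 246 239] 0.3502 [0.6088 0.0445 0.0517]
85 [244 245 239] 0.3498 [0.608  0.0444 0.0523]
86 [245 245 239] 0.3528 [0.6074 0.0445 0.0493]
87 [245 246 239] 0.3506 [0.6064 0.0444 0.0519]
88 [245 246 239] 0.3515 [0.6056 0.0444 0.0512]
89 [238 243 234] 0.351 [0.6047 0.0443 0.052 ]
90 [229 223 208] 0.3526 [0.604  0.0443 0.0504]
91 [250 167 153] 0.3527 [0.6032 0.0443 0.0506]
92 [255 109  95] 0.3484 [0.6021 0.044  0.0554]
93 [255  98  80] 0.3493 [0.6013 0.044  0.0547]
94 [255 102  85] 0.3483 [0.6004 0.0439 0.0559]
95 [255  97  79] 0.349 [0.5997 0.0439 0.0554]
96 [255  95  75] 0.3491 [0.5988 0.0439 0.0555]
97 [255  77  65] 0.3499 [0.5981 0.0439 0.0549]
98 [255  55  43] 0.3509 [0.5973 0.0439 0.0541]
99 [225  63  55] 0.3655 [0.5971 0.0446 0.039 ]
100 [173 125 117] 0.38 [0.5969 0.0453 0.0241]
101 [166 165 152] 0.3802 [0.596  0.0452 0.024 ]
102 [168 174 161] 0.3791 [0.5951 0.0451 0.0255]
103 [165 170 156] 0.3796 [0.5942 0.0451 0.0252]
104 [165 171 158] 0.3807 [0.5933 0.0451 0.0243]
105 [167 172 156] 0.3794 [0.5924 0.045  0.0258]
106 [187 190 176] 0.3805 [0.5915 0.045  0.0249]
107 [236 238 229] 0.3819 [0.5907 0.045  0.0237]
108 [246 247 240] 0.3815 [0.5898 0.045  0.0244]
109 [247 248 241] 0.3822 [0.5889 0.0449 0.0239]
110 [247 248 241] 0.3805 [0.588  0.0448 0.0259]
111 [247 247 241] 0.3823 [0.5871 0.0448 0.0243]
[[0.5505 0.0623 0.0238]]
[[0.5536 0.0058 0.0264]]
[[0.4762 0.0008 0.0264]]
[[0.5027 0.0608 0.0247]]
```

```bash
python3 -m handwheel '[[0.004,0,-0.05,0,0.033,0,1],[0.004,0.01,-0.051,0,0.033,0,1],[0.004,0.01,-0.051,0,0.033,0,1],[0.004,0.01,-0.051,0,0,0,1],[0.004,0.01,-0.051,0,0,0,1],[0.004,0.018,-0.05,0,0,0,1],[0,0,0,0,0,0,1],[0,0,0,0,0,0,1]]'; python3 - <<'E'
from h import *
np.set_printoptions(precision=4,suppress=True)
r=cam("wrist","w17");print(np.degrees(state()["q"]))
E
```

```text
time: 19.5
tool_pos: [0.4976, 0.3245, 0.2008]
tcp_rot: [-0.06, -2.199, 2.198]
wrist_force: [0.2, -0.2, -0.7]
width: 1.001
[ 30.7655   6.5302 102.8492  -0.1328  70.3266 123.729 ]
```

View pics/w17.png

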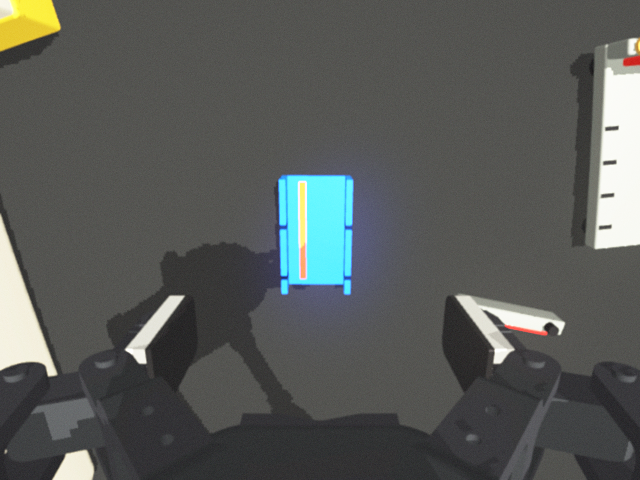

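```bash
python3 - <<'E'
from h import *
a=load("w17");crop(a,260,370,165,305,4.2,"w17c")
E
```

```text
(no output)
```

View pics/w17c.png

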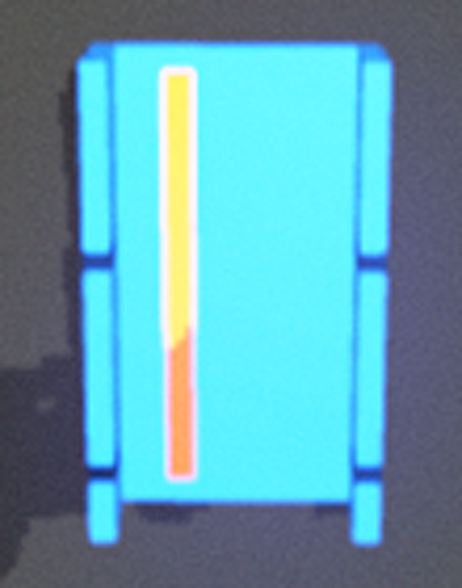

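```bash
python3 - <<'E'
from h import *
np.set_printoptions(precision=4,suppress=True)
a=load("w17");w3=load("w3")
A=lambda x,y:(260+(x+.5)/4.2-.5,165+(y+.5)/4.2-.5)
C=plane(a,[A(78,60),A(392,60),A(382,546),A(88,546)],.028);print(C,np.linalg.norm(np.diff(C,axis=0),axis=1))
c=C.mean(0);f=(C[0]+C[1])/2-(C[2]+C[3])/2;print("centre",c,"yaw",np.degrees(np.arctan2(f[1],f[0])))
print("wall-top depth z",[depth(a,[A(*p)])[0,2] for p in ((97,150),(100,360),(373,150),(370,360))], "floor",[depth(a,[A(*p)])[0,2] for p in ((270,150),(270,400))])
# height check vs w3: near-right corner
B=lambda x,y:(510+(x+.5)/4-.5,120+(y+.5)/4-.5)
print("w3 corners z28",plane(w3,[B(366,70),B(308,447)],.028),"tri",tri(a,A(88,546),w3,B(366,70)),tri(a,A(78,60),w3,B(308,447)))
print(rel([c[0],c[1],.15],down(np.arctan2(f[1],f[0])-np.pi/2)))
E
```

```text
[[0.5176 0.3573 0.028 ]
 [0.5145 0.2967 0.028 ]
 [0.4132 0.3017 0.028 ]
 [0.4162 0.3629 0.028 ]] [0.0607 0.1015 0.0613]
centre [0.4654 0.3296 0.028 ] yaw -3.001678681514686
wall-top depth z [np.float64(0.027939528228627164), np.float64(0.028124427130591934), np.float64(0.027690312680178353), np.float64(0.027097843013494216)] floor [np.float64(0.0035220524912218942), np.float64(0.00290477527194527)]
w3 corners z28 [[0.417  0.3626 0.028 ]
 [0.5175 0.3573 0.028 ]] tri (array([0.4167, 0.3626, 0.0285]), np.float64(0.0007444322648217248)) (array([0.5176, 0.3573, 0.0279]), np.float64(2.8614762669364407e-05))
(array([ 0.033 ,  0.0512, -0.0035]), array([ 0.001 ,  0.0014, -0.0055]))
```

```bash
python3 -m handwheel '[[0.016,0.03,-0.002,0,0.001,-0.005,1],[0.017,0.045,-0.0015,0,0,0,1],[0,0.05,0,0,0,0,1],[0,0.03,0,0,0,0,1],[0,0.02,0,0,0,0,1],[0,0,0,0,0,0,1],[0,0,0,0,0,0,1]]'; python3 - <<'E'
from h import *
np.set_printoptions(precision=4,suppress=True)
r=cam("wrist","w18");c=[.4654,.3296,-.019];print(rel(c,down(np.radians(-93))))
E
```

```text
time: 20.42
tool_pos: [0.4661, 0.3312, 0.0275]
tcp_rot: [-0.059, -2.199, 2.194]
wrist_force: [-0.7, -0.6, -0.0]
width: 1.003
(array([0.0009, 0.0468, 0.0022]), array([ 0.0031,  0.0011, -0.0027]))
```

View pics/w18.png

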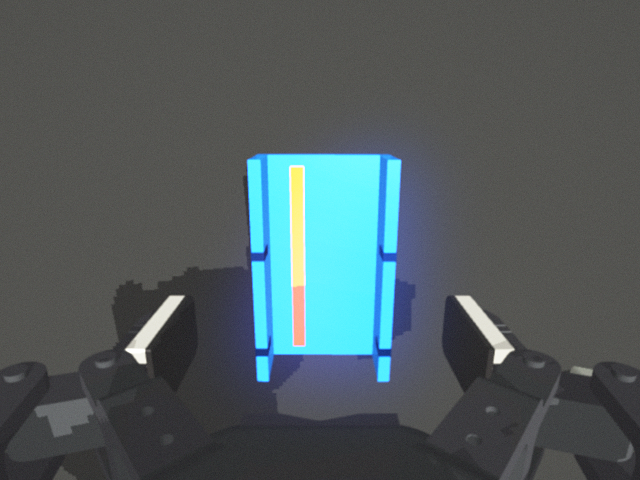

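```bash
python3 -m handwheel '[[0.001,0.016,0.002,0.003,0.001,-0.003,1],[0,0.015,0,0,0,0,1],[0,0.009,0,0,0,0,1],[0,0.006,0,0,0,0,1],[0,0,0,0,0,0,1]]' && python3 -m handwheel '[[0,0,0,0,0,0,0.8],[0,0,0,0,0,0,0.6],[0,0,0,0,0,0,0.5],[0,0,0,0,0,0,0.4],[0,0,0,0,0,0,0.4]]' 60; python3 - <<'E'
from h import *
np.set_printoptions(precision=4,suppress=True)
r=cam("wrist","w19");c=[.4654,.3296,-.019];print(rel(c,down(np.radians(-93))))
E
```

```text
time: 21.1
tool_pos: [0.463, 0.3293, -0.0209]
tcp_rot: [-0.051, -2.191, 2.196]
wrist_force: [-0.5, -0.3, 0.2]
width: 1.002
time: 21.72
tool_pos: [0.4643, 0.3301, -0.0192]
tcp_rot: [-0.054, -2.194, 2.196]
wrist_force: [-0.1, -0.0, 5.6]
width: 0.686
(array([-0.0011, -0.0002,  0.0004]), array([-0.0007,  0.0013,  0.0015]))
```

View pics/w19.png

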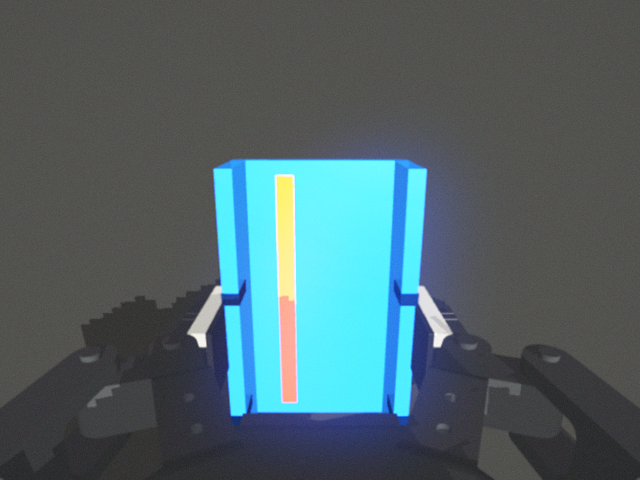

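```bash
python3 -m handwheel '[[0,-0.03,0,0,0,0,0.4],[0,-0.04,0.01,0,0,0,0.4],[-0.014,-0.02,0.045,0,0,0,0.4],[-0.015,0,0.047,0,0,0,0.4],[-0.015,0,0.047,0,0,0,0.4],[-0.015,0,0.047,0,0,0,0.4],[-0.015,0,0.047,0,0,0,0.4],[-0.015,0,0.047,0,-0.1,0,0.4]]' && python3 -m handwheel '[[0,0,0,0,0,0,0.4],[0,0,0,0,0,0,0.4]]'; python3 - <<'E'
from h import *
np.set_printoptions(precision=4,suppress=True)
r=cam("wrist","w20");print(state()["wrist_force"],rel([.5378,.0351,.071],down(np.radians(-87))))
E
```

```text
time: 22.78
tool_pos: [0.5372, 0.034, 0.0695]
tcp_rot: [-0.061, 2.196, -2.199]
wrist_force: [0.9, 0.6, 0.5]
width: 0.69
time: 23.02
tool_pos: [0.5369, 0.0357, 0.0694]
tcp_rot: [-0.057, 2.199, -2.201]
wrist_force: [0.4, -0.4, -2.2]
width: 0.684
[-0.2343 -0.392  -0.4842] (array([-0.0008, -0.0015,  0.0012]), array([-0.0009, -0.0038,  0.0045]))
```

View pics/w20.png

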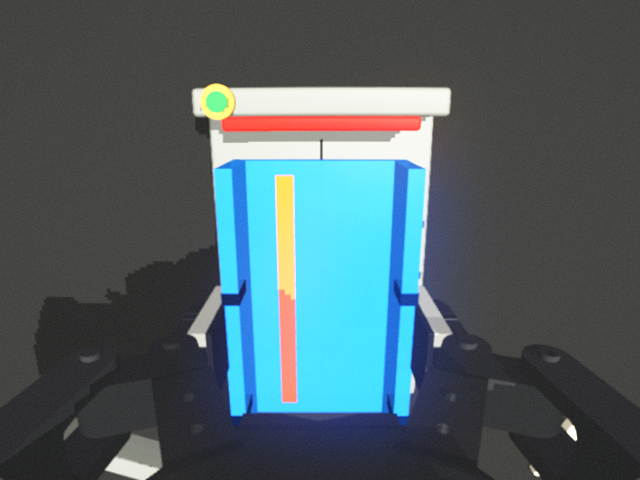

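```bash
python3 - <<'E'
from h import *
a=load("w20");crop(a,190,455,80,180,3,"w20a");crop(a,205,435,380,425,3.4,"w20b")
E
```

```text
(no output)
```

View pics/w20a.png

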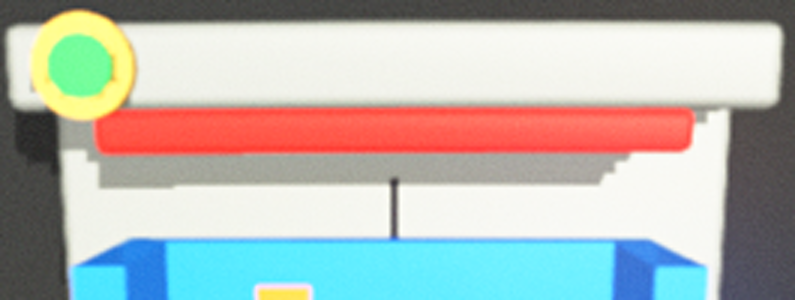

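View pics/w20b.png

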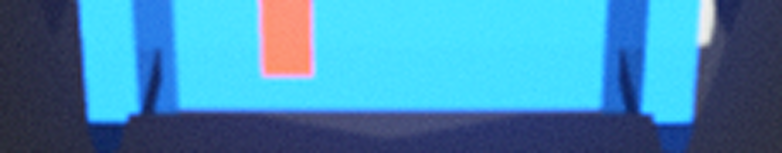

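```bash
python3 - <<'E'
from h import *
np.set_printoptions(precision=4,suppress=True)
a=load("w20");tz=state()["tool_pos"][2];print(tz)
A=lambda x,y:(190+(x+.5)/3-.5,80+(y+.5)/3-.5)
B=lambda x,y:(205+(x+.5)/3.4-.5,380+(y+.5)/3.4-.5)
zt=tz+.0472;zb=tz+.0192
C=plane(a,[A(72,265),A(706,267),B(695,124),B(88,122)],zt)
print("walls top",C,np.linalg.norm(np.diff(C,axis=0),axis=1))
F=(C[0]+C[1])/2;K=(C[2]+C[3])/2;f=F-K;print("tray c",(F+K)/2,"yaw",np.degrees(np.arctan2(f[1],f[0])),"front mid",F)
D=plane(a,[A(133,240),A(651,240)],zb);print("front bottom",D,D.mean(0),np.linalg.norm(D[0]-D[1]))
g=plane(a,[A(97,150),A(690,150)],.0545);print("gasket",g,g.mean(0),np.degrees(np.arctan2(*(g[0]-g[1])[1::-1]))-90)
s=plane(a,[A(394,180),A(394,235)],.026);print("seam",s)
yw=np.radians(3.02);bx=np.array([np.cos(yw),np.sin(yw),0]);by=np.array([-np.sin(yw),np.cos(yw),0])
print("tray offs in bed: x gap",bx@(g.mean(0)-F),bx@(g.mean(0)-D.mean(0))," y",by@(F-g.mean(0)),by@(K-g.mean(0)),by@(D.mean(0)-s[0]))
E
```

```text
0.06954387295379005
walls top [[0.5877 0.0682 0.1167]
 [0.5903 0.009  0.1167]
 [0.5074 0.0044 0.1167]
 [0.5048 0.0646 0.1167]] [0.0592 0.083  0.0603]
tray c [0.5476 0.0365 0.1167] yaw 2.825824816645189 front mid [0.589  0.0386 0.1167]
front bottom [[0.5872 0.068  0.0887]
 [0.59   0.0084 0.0887]] [0.5886 0.0382 0.0887] 0.05963280045083232
gasket [[ 0.5957  0.0798  0.0545]
 [ 0.5997 -0.0032  0.0545]] [0.5977 0.0383 0.0545] 2.7229101142971075
seam [[0.5919 0.0378 0.026 ]
 [0.583  0.0374 0.026 ]]
tray offs in bed: x gap 0.008697565994873074 0.009122439126186061  y 0.0007243955256231431 0.001005588107712113 0.0005270136795866717
```

```bash
python3 -m handwheel '[[0,0.02,0.0007,0,0,0,0.4],[0,0.02,0,0,0,0,0.4],[-0.002,0.012,0,0,0,0,0.4],[-0.002,0.006,0,0,0,0,0.4],[0,0,0,0,0,0,0.4],[0,0,0,0,0,0,0.4]]' ; python3 - <<'E'
from h import *
np.set_printoptions(precision=4,suppress=True)
a=cam("wrist","w21");print(state()["wrist_force"],state()["tool_pos"],rel([.5378,.0351,.071],down(np.radians(-87)))[1]);crop(a,190,455,80,180,3,"w21a")
E
```

```text
time: 23.82
tool_pos: [0.5424, 0.0351, 0.0128]
tcp_rot: [-0.056, 2.196, -2.199]
wrist_force: [-0.2, 0.2, -1.0]
width: 0.69
[ 0.0232  0.2168 -1.1771] [0.5424 0.035  0.0129] [-0.0014 -0.0034  0.0017]
```

View pics/w21a.png

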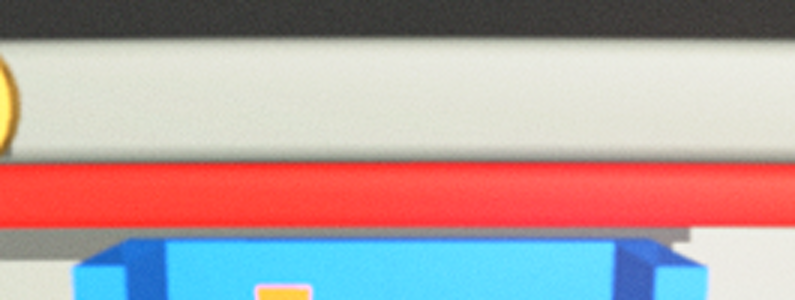

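```bash
cat >> h.py <<'E'
def gap(tag,wl,wr,fl,fr,gl,gr):
    a=load(tag);tz=state()["tool_pos"][2]
    A=lambda p:(190+(p[0]+.5)/3-.5,80+(p[1]+.5)/3-.5)
    W=plane(a,[A(wl),A(wr)],tz+.0472);D=plane(a,[A(fl),A(fr)],tz+.0192);g=plane(a,[A(gl),A(gr)],.0545)
    yw=np.radians(3.0);bx=np.array([np.cos(yw),np.sin(yw),0]);by=np.array([-np.sin(yw),np.cos(yw),0])
    O=np.array([.5972,.0383,0])
    print("wall front",bx@(W-O).T,by@(W-O).T,"floor front",bx@(D-O).T,by@(D-O).T,"gasket",bx@(g-O).T,"bottom z",tz+.0192)
E
python3 - <<'E'
from h import *
np.set_printoptions(precision=4,suppress=True)
gap("w21",(73,265),(707,265),(130,240),(650,240),(100,227),(700,227))
a=load("w21")
print([depth(a,[p])[0,2] for p in ((225,200),(412,200),(300,250),(340,300))])
E
```

```text
wall front [-0.0028 -0.003 ] [ 0.0295 -0.0298] floor front [-0.0032 -0.0034] [ 0.0298 -0.0302] gasket [0.0002 0.0001] bottom z 0.03208147007148042
[np.float64(0.06025125347327712), np.float64(0.058955649229919915), np.float64(0.03637847689321724), np.float64(0.03665196995570377)]
```

```bash
python3 -m handwheel '[[0,0.0035,0,0,0,0,0.4],[0,0,0,0,0,0,0.4],[0,0,0,0,0,0,0.4]]' ; python3 - <<'E'
from h import *
np.set_printoptions(precision=4,suppress=True)
for i in range(1): print(state()["wrist_force"],state()["torque"],state()["tool_pos"])
a=load("w21")
E
```

```text
time: 24.25
tool_pos: [0.5416, 0.0349, 0.0087]
tcp_rot: [-0.057, 2.197, -2.2]
wrist_force: [-0.3, -0.3, -0.1]
width: 0.686
[-0.3183 -0.2912 -0.071 ] [ 0.0059  0.0108 -0.0268] [0.5416 0.0349 0.0087]
```

```bash
python3 -m handwheel '[[-0.0012,0.0012,0,0,0,0,0.4],[-0.0012,0.0012,0,0,0,0,0.4],[-0.0006,0.0006,0,0,0,0,0.4]]'; python3 -m handwheel '[[-0.0006,0.0006,0,0,0,0,0.4]]'; python3 -m handwheel '[[-0.0006,0.0006,0,0,0,0,0.4]]'
```

```text
time: 24.62
tool_pos: [0.5436, 0.035, 0.0067]
tcp_rot: [-0.06, 2.198, -2.201]
wrist_force: [-9.5, -0.7, 16.7]
width: 0.69
time: 24.75
tool_pos: [0.5436, 0.035, 0.0067]
tcp_rot: [-0.062, 2.198, -2.202]
wrist_force: [-12.5, -1.4, 21.6]
width: 0.687
time: 24.88
tool_pos: [0.5436, 0.035, 0.0067]
tcp_rot: [-0.063, 2.199, -2.203]
wrist_force: [-16.7, -1.2, 27.1]
width: 0.684
```

```bash
python3 -m handwheel '[[-0.0004,-0.001,0,0,0,0,0.4]]'; python3 -m handwheel '[[-0.0005,-0.0006,0,0,0,0,0.4]]'; python3 -m handwheel '[[-0.0006,0,0,0,0,0,0.4]]'
```

```text
time: 25.0
tool_pos: [0.5458, 0.0351, 0.0068]
tcp_rot: [-0.058, 2.197, -2.2]
wrist_force: [-3.9, -0.0, 4.5]
width: 0.687
time: 25.12
tool_pos: [0.5459, 0.0351, 0.0068]
tcp_rot: [-0.059, 2.197, -2.201]
wrist_force: [-4.7, -0.3, 5.0]
width: 0.693
time: 25.25
tool_pos: [0.5459, 0.0351, 0.0068]
tcp_rot: [-0.061, 2.198, -2.201]
wrist_force: [-8.1, -1.3, 10.1]
width: 0.689
```

```bash
python3 - <<'E'
from h import *
np.set_printoptions(precision=4,suppress=True)
a=cam("wrist","w22");crop(a,190,455,80,180,3,"w22a");print(state()["tool_pos"],state()["wrist_force"])
E
```

```text
[0.5458 0.0351 0.0068] [-6.9292 -0.3247 10.4125]
```

View pics/w22a.png

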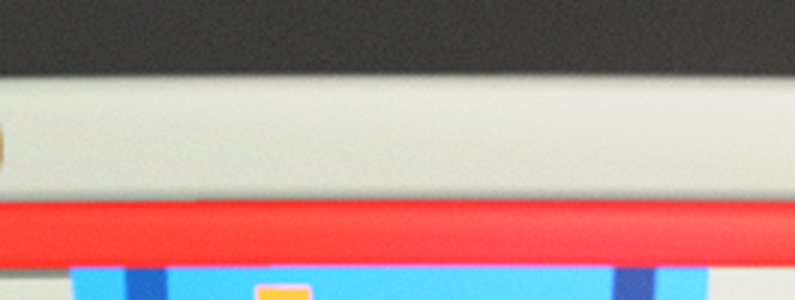

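```bash
python3 -m handwheel '[[-0.0010,-0.0004,0,0,0,0,0.4]]'; python3 -m handwheel '[[-0.0008,-0.0004,0,0,0,0,0.4]]'; python3 -m handwheel '[[0,0,0,0,0,0,0.4]]'
```

```text
time: 25.42
tool_pos: [0.5464, 0.0351, 0.0068]
tcp_rot: [-0.062, 2.198, -2.202]
wrist_force: [-8.0, -0.2, 6.8]
width: 0.685
time: 25.55
tool_pos: [0.5467, 0.0352, 0.0068]
tcp_rot: [-0.063, 2.198, -2.202]
wrist_force: [-7.0, -1.4, 6.3]
width: 0.688
time: 25.68
tool_pos: [0.5468, 0.0352, 0.0068]
tcp_rot: [-0.063, 2.198, -2.202]
wrist_force: [-8.1, -1.3, 7.4]
width: 0.687
```

```bash
python3 -m handwheel '[[-0.0010,-0.0003,0,0,0,0,0.4]]'; python3 -m handwheel '[[-0.0008,-0.0003,0,0,0,0,0.4]]'; python3 - <<'E'
from h import *
np.set_printoptions(precision=4,suppress=True)
print(rel([0,0,0],down(np.radians(-87)))[1],state()["torque"],state()["wrist_force"],state()["tool_pos"])
E
```

```text
time: 25.8
tool_pos: [0.5471, 0.0352, 0.0068]
tcp_rot: [-0.064, 2.199, -2.203]
wrist_force: [-8.5, -1.4, 7.2]
width: 0.688
time: 25.92
tool_pos: [0.5474, 0.0352, 0.0069]
tcp_rot: [-0.066, 2.199, -2.203]
wrist_force: [-9.7, -1.3, 7.1]
width: 0.691
[-0.0015 -0.003   0.0102] [-0.0924  1.2566  0.1138] [-9.6898 -1.2848  7.0918] [0.5474 0.0352 0.0069]
```

```bash
python3 -m handwheel '[[-0.0006,-0.0002,0,0,0,0.006,0.4]]'; python3 -m handwheel '[[-0.0004,0,0,0,0,0.005,0.4]]'; python3 - <<'E'
from h import *
np.set_printoptions(precision=4,suppress=True)
print(rel([0,0,0],down(np.radians(-87)))[1],state()["torque"],state()["wrist_force"],state()["tool_pos"])
a=cam("wrist","w23");crop(a,190,455,80,180,3,"w23a");a=cam("scene","s7");crop(a,280,420,240,340,5.5,"s7c")
E
```

```text
time: 26.05
tool_pos: [0.5478, 0.0352, 0.0068]
tcp_rot: [-0.059, 2.197, -2.201]
wrist_force: [-8.8, -0.3, 5.2]
width: 0.687
time: 26.18
tool_pos: [0.5479, 0.0352, 0.0068]
tcp_rot: [-0.054, 2.195, -2.198]
wrist_force: [-8.9, -0.6, 6.1]
width: 0.685
[-0.0015 -0.0031  0.0001] [0.0103 1.501  0.0703] [-8.9328 -0.5623  6.0559] [0.5479 0.0352 0.0068]
```

View pics/w23a.png

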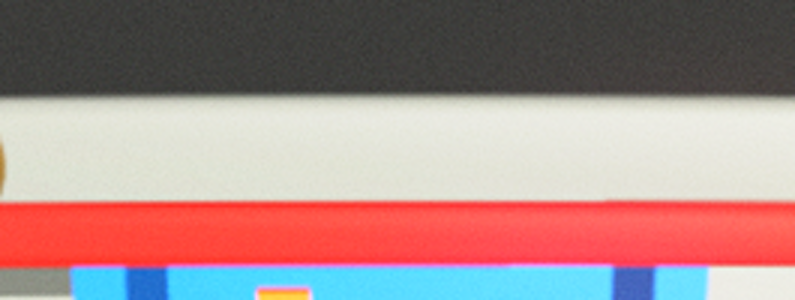

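View pics/s7c.png

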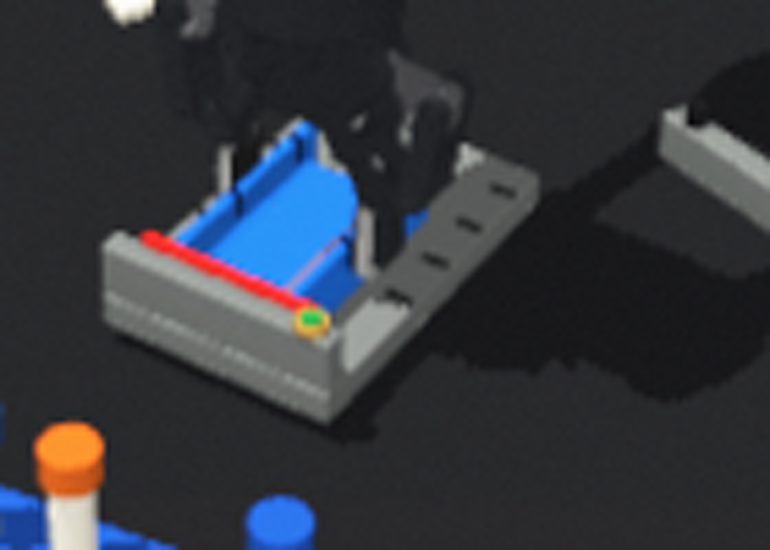

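```bash
python3 -m handwheel '[[-0.0009,-0.0001,0,0,0,0.003,0.4]]'; python3 -m handwheel '[[-0.0006,0.0004,0,0,0,0.002,0.4]]';  python3 -m handwheel '[[-0.0004,0.0004,0,0,0,0.002,0.4]]'; python3 - <<'E'
from h import *
np.set_printoptions(precision=4,suppress=True)
print(rel([0,0,0],down(np.radians(-87)))[1],state()["torque"],state()["wrist_force"],state()["tool_pos"])
E
```

```text
time: 26.4
tool_pos: [0.548, 0.0352, 0.0068]
tcp_rot: [-0.053, 2.194, -2.198]
wrist_force: [-12.3, -1.2, 8.6]
width: 0.691
time: 26.52
tool_pos: [0.548, 0.0352, 0.0068]
tcp_rot: [-0.052, 2.194, -2.197]
wrist_force: [-14.9, -1.6, 16.1]
width: 0.687
time: 26.65
tool_pos: [0.5481, 0.0352, 0.0067]
tcp_rot: [-0.051, 2.193, -2.197]
wrist_force: [-16.7, -2.0, 19.4]
width: 0.687
[-0.0015 -0.003  -0.0027] [-0.1557  2.8603  0.1088] [-16.6643  -2.0315  19.4182] [0.5481 0.0352 0.0067]
```

```bash
python3 -m handwheel '[[-0.0003,-0.0005,0,0,0,-0.002,0.4]]'; python3 -m handwheel '[[0,0,0,0,0,0,0.4],[0,0,0,0,0,0,0.4]]'; python3 - <<'E'
from h import *
np.set_printoptions(precision=4,suppress=True)
print(rel([0,0,0],down(np.radians(-87)))[1],state()["torque"],state()["wrist_force"],state()["tool_pos"])
a=cam("wrist","w24");crop(a,190,455,80,180,3,"w24a")
E
```

```text
time: 26.78
tool_pos: [0.5481, 0.0353, 0.0068]
tcp_rot: [-0.054, 2.195, -2.198]
wrist_force: [-13.4, -2.0, 10.7]
width: 0.688
time: 27.02
tool_pos: [0.5482, 0.0352, 0.0068]
tcp_rot: [-0.053, 2.194, -2.198]
wrist_force: [-15.2, -2.6, 12.7]
width: 0.689
[-0.0015 -0.003  -0.0007] [-0.1099  2.4165  0.1095] [-15.1769  -2.5873  12.7416] [0.5482 0.0352 0.0068]
```

View pics/w24a.png

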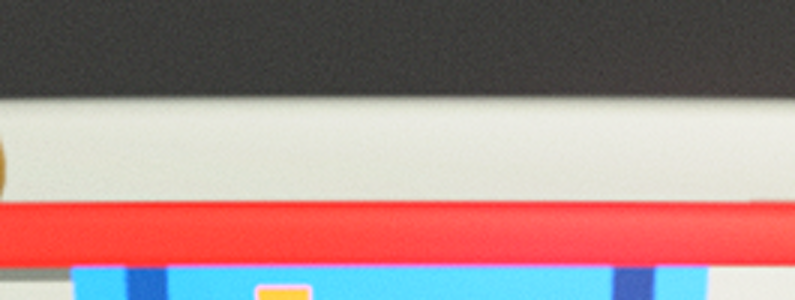

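```bash
python3 - <<'E'
from h import *
np.set_printoptions(precision=4,suppress=True)
yw=np.radians(3.0);bx=np.array([np.cos(yw),np.sin(yw),0])
for f in ("w20","w21","w22","w23","w24"):
    a=load(f);I=a["image"].astype(float);res=[]
    for c in (260,290,320,350,380):
        col=I[80:200,c-2:c+3].mean(1);red=(col[:,0]-col[:,1:].mean(1));g=col[:,1]
        # subpixel crossings
        i=np.argmax(g>120); top=80+i-1+(120-g[i-1])/(g[i]-g[i-1])
        j=np.argmax(red>80); gt=80+j-1+(80-red[j-1])/(red[j]-red[j-1])
        k=j+np.argmax(red[j:]<80); gb=80+k-1+(red[k-1]-80)/(red[k-1]-red[k])
        P=[plane(a,[(c,top)],.052)[0],plane(a,[(c,gt)],.052)[0],plane(a,[(c,gb)],.0555)[0]]
        res.append([bx@(P[0]-P[1]),bx@(P[0]-P[2])])
    print(f,np.mean(res,0)*1000,np.array(res)[:,1]*1000)
E
```

```text
w20 [11.7178 17.9853] [18.0355 17.9345 17.9898 17.9804 17.9865]
w21 [11.6297 17.7028] [17.7024 17.7118 17.7197 17.7036 17.6767]
w22 [11.237  16.9478] [16.9873 16.926  16.9329 16.9259 16.9671]
w23 [ 9.6032 15.2042] [15.2369 15.2218 15.2063 15.208  15.1481]
w24 [ 9.4484 15.0699] [15.0777 15.0749 15.0534 15.0614 15.0823]
```

```bash
python3 -m handwheel '[[0,0,0,0,0,0,0.4],[0,0,0,0,0,0,0.4],[0,0,0,0,0,0,0.4],[0,0,0,0,0,0,0.4]]'; python3 - <<'E'
from h import *
np.set_printoptions(precision=4,suppress=True)
a=cam("scene","s8");w=load("w24")
print("floor z",[round(depth(w,[p])[0,2],4) for p in ((330,190),(330,250),(330,300),(330,350),(330,390))],"walls",[round(depth(w,[p])[0,2],4) for p in ((222,190),(236,380),(416,190),(403,380))])
print(state()["wrist_force"],state()["tool_pos"])
E
```

```text
time: 27.58
tool_pos: [0.5481, 0.0352, 0.0068]
tcp_rot: [-0.053, 2.194, -2.198]
wrist_force: [-14.0, -2.0, 11.9]
width: 0.69
floor z [np.float64(0.0304), np.float64(0.0307), np.float64(0.0308), np.float64(0.0298), np.float64(0.0305)] walls [np.float64(0.0533), np.float64(0.0528), np.float64(0.0532), np.float64(0.0536)]
[-14.5081  -0.8684  12.6958] [0.5481 0.0352 0.0068]
```

View pics/s8.png

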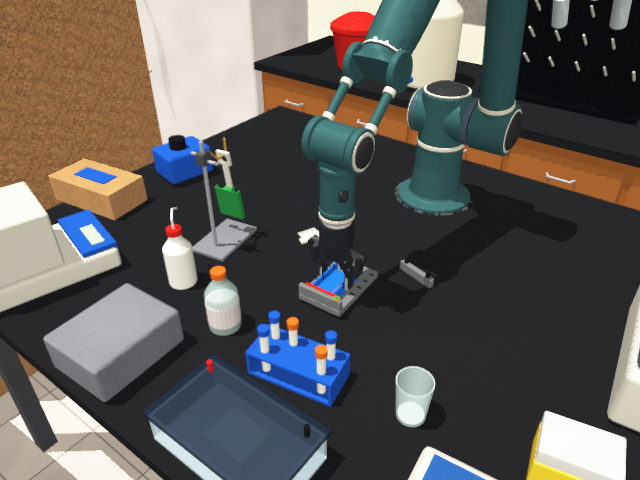

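The scene picture shows the scoop hanging on the hook at about (230,185) and the tray seated on the bed at about (325,283). The other things are where they were. The tray is flat: its floor reads 0.030 to 0.031 m all along.

```bash
python3 -c "
from workcell import workorder
print(workorder.finish_job())"
```

```text
the job is handed in; nothing more can be done
None
```

The job is handed in at about 27.6 s. The scoop hangs by its eye on the retort stand's hook, and the gripper is still pressing the tray down on the bed and against the gasket.

**Last checks**
- **Scoop:** it hangs freely, with the hook wire through the eye, and still did so in the last scene picture.
- **Tray:** it is flat on the bed (floor readings agree within 1 mm) and square to the gasket (squeeze even to about 0.03 mm across the width). Before the push it was centred within about 0.3 mm.
- **Squeeze:** two image measures gave 2.2 mm and 2.7 mm, and the arm's travel since first contact gave about 2.4 mm. They disagree by about 0.5 mm, but all lie within the 2 to 3 mm asked for.
- **Push:** it was steady over the last half second at about 14 N towards the gasket and 12 N down.
- **Other things on the bench:** the last picture showed them in place.

**What did not go to plan**
- **First grasp on the scoop:** it closed on nothing. The real fingertips sit about 20 mm or more behind the stated TCP, so I lowered the tool and gripped again. The scoop did not move.
- **The diagonal push:** it was not one clean stroke. It stuck on bed friction at about 27 N down, so I eased the downward part and then pushed on in small steps. I also took out a 0.6° tilt.

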